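# Scoop brass plugs into the order tub

## Robot

A 6-joint arm with a two-finger parallel gripper is mounted at the origin on the work surface. World frame = base frame: x ahead of the robot, y to its left, z up, the work surface at z = 0. Lengths are in m, angles in degrees, forces in N, time in s.
With the tool pointing down it reaches from about 0.3 to 0.75 m from the base axis. Payload 8.5 kg.
Tool frame: the origin (TCP) lies at the very end of the fingers, on their centre line; the grasp point (between the pads) lies 19 mm behind it (env.grasp_offset is the distance from the TCP to the grasp point, in m); y points along the fingers, z is the direction in which the jaws open and shut, and the axes are right-handed (so a half turn about y gives the same grasp; the last joint's range is limited). The gripper opens to 85 mm and grips with 20 to 120 N. Pads are 22 mm wide; open, the fingers measure 114 mm over their backs; the gripper's body (76 mm by 85 mm) begins 54 mm behind the grasp point. The pads swing forward as they close: fully open they stand 13 mm farther back than shut.
Start: joints at [52.752, 21.807, 74.336, -0, 83.858, -12.336], TCP at [0.232, 0.499, 0.231] pointing down, gripper open.
Joint ranges: [-178.18, 178.18], [-50.72, 133.34], [12.68, 142.11], [-81.47, 261.47], [9.98, 163.14], [-165.26, 165.26]. Speed limits (degrees/s): [136.94, 136.94, 180, 180, 180, 180].

## Interface

Orientations are given as a 3x3 rotation matrix whose columns are the frame's x, y, z axes.
In Python, from rig import env gives the robot as it stands. The module is installed in compiled form; this text tells all that it offers.
- The arm moves only by the shell command python3 -m pendant 'ROWS' [FORCE]. ROWS is JSON, a list of rows, each a list of 3 entries, a list of its own where there are three numbers: the shift along the world's x, y, z as a fraction of full scale, then the turn about the world's z as a fraction of full scale, then the opening, from 0 (shut) to 1 (fully open). A call has 1 to 12 rows; each row shifts and turns the commanded pose from where the row before left it; what a row does not reach is not made up. Full scale, the value 1, is 30 mm for a shift and 5 degrees for a turn. A row lasts 1/12 s, in which the tool goes at most 41.7 mm and 7.16 degrees, less where a joint would pass 70% of its speed; a pose out of reach is approached as far as the arm can. A call with a number of a shift or a turn outside -1 to 1 is refused whole. A call with a gripper value outside its range is refused whole. The fingers move at their own pace and stop on an object; FORCE is the grip in N (left out, the last holds). Time passes only in rows, so rows that do not move let the fingers close. It gives the time, the measured TCP pose, the force and the opening at its end, in the units of the state.
- env.observe(): the state, without advancing time (a new reading comes with each control period).
- env.get_image(name): name is "scene" or "top" or "wrist"; returns (picture, depth): 420x560x3 uint8, red, green, blue; 420x560 float32, m along the optical axis (not along the pixel's ray), 0 where there is no reading.
- env.camera_model(name): a dict with "camera_matrix" (3x3 intrinsics, pixels), "R" (3x3) and "t" (3): a world point X has camera coordinates R X + t; the wrist camera has in their place "tool_from_camera" (4x4, takes a point from camera to tool coordinates, whose origin is the TCP and whose axes are the tool frame's). Camera axes: x right, y down, z forward; pixel columns grow to the right and rows downward; lengths in m; the calibration is good to about 2 mm. A picture is of the moment at which its call begins: read the wrist's pose just before it. camera_model takes no time and is no camera call.
- env.close_job(): hands the job in, once; it reports no verdict.
The state is a dict: "time_s": time; "q": joint angles; "qvel": joint speeds; "joint_efforts": joint torques, N m; "position": TCP position; "tool_rot": TCP orientation; "ft_force": force on the tool from outside, world axes, zero at the start; "wrist_torque": the same for the moment, N m; "grip_width": finger opening in m.
Only numpy, scipy, OpenCV 4.12 (cv2) and the standard library are available. Lean on these libraries where they do the work, as an engineer would, in place of code of your own. Each camera call takes 0.05 s, during which the arm holds its last target.

## Task

Take the hand scoop by its handle, scoop up the three brass plugs lying in the metal tray and tip them all into the round tub (not the square bin); do not touch the plugs with the fingers. Then stand the scoop upright back in the tray and let go. Leave the square bin where it is.

Things in the scene. Friction and masses are not known exactly. Their poses are not given: they have to be found in the camera images.
- tray: Bare-metal trough screwed to the counter. Origin: centre of its underside; its x runs along it, away from the robot within 15 degrees; z up. Floor 4 mm above the counter, 110 mm wide, flat from x = -78 to +117 mm. Side walls and far end wall 3 mm thick, 45 mm high; the near (-x) end is a full-width ramp. Plugs lie in the near half, the scoop stands at the far end.
- ramp_foot (a point): Middle of the line where the tray's floor meets the ramp at its near end (tray x = -78, y = 0, z = 4 mm; axes as the tray). The ramp rises at 45 degrees towards the robot, to 43 mm high at tray x = -121 mm: plugs pushed along the floor against it ride up it and slide back into a scoop whose lip reaches its foot and then follows it up while tilting mouth-up.
- scoop: Steel hand scoop, 220 g, loose, standing on the tray's floor, nearly lined up with it. Origin: centre of its underside, z up, open mouth towards its own -x, facing plugs and robot. Floor 2 mm thick, 95 mm long (lip at x = -47.5 mm), 98 mm wide; sides and back 2 mm thick, 34 mm high (sides 18 mm over the front 20 mm). Plugs slide out when it is tipped mouth-down by about 50 degrees.
- scoop_grip (a point): Point on the axis of the scoop's upright handle at gripping height: scoop x = +35.5, y = 0, z = 95 mm, axes as the scoop. The handle is a square wooden grip 24 x 24 mm, sides square to the scoop's axes, from z = 50 to z = 120 mm above the scoop's underside, on a 16 mm square steel stem.
- plug1: Plug 1: a brass pipe plug, a squat round button with domed edges, 27 mm in diameter and 20 mm high, 60 g, lying in the tray. Origin: centre of its underside (it turns with the plug when the plug tumbles).
- plug2: Plug 2: a brass pipe plug, a squat round button with domed edges, 27 mm in diameter and 20 mm high, 60 g, lying in the tray. Origin: centre of its underside (it turns with the plug when the plug tumbles).
- plug3: Plug 3: a brass pipe plug, a squat round button with domed edges, 27 mm in diameter and 20 mm high, 60 g, lying in the tray. Origin: centre of its underside (it turns with the plug when the plug tumbles).
- tub: Round white plastic tub, open at the top, the target: 132 mm outer diameter at the rim, 120 mm at the foot, 65 mm high, wall 4 mm, base 4 mm, 350 g, loose on the counter. Origin: centre of its underside, z up. Not the square white bin of like size.
- square_bin: Bystander, to be left alone: square white plastic bin, open at the top, 125 x 125 x 65 mm, loose. Origin: centre of its underside.
Not all that is in view belongs to the job. Leave any blue look-alike of the plug3 alone.

How it is judged (in metres and radians):
On the way:
1. at least one plug lies in the scoop, lifted clear of the tray (height (world z) of scoop above 0.055 m and ((x of plug1 in the frame of scoop between -0.06 and 0.05 m and y of plug1 in the frame of scoop between -0.05 and 0.05 m and z of plug1 in the frame of scoop between -0.005 and 0.05 m) or (x of plug2 in the frame of scoop between -0.06 and 0.05 m and y of plug2 in the frame of scoop between -0.05 and 0.05 m and z of plug2 in the frame of scoop between -0.005 and 0.05 m) or (x of plug3 in the frame of scoop between -0.06 and 0.05 m and y of plug3 in the frame of scoop between -0.05 and 0.05 m and z of plug3 in the frame of scoop between -0.005 and 0.05 m))), for 0.2 s.
At the end, for the whole second after the job is handed in: All three plugs rest inside the round tub (within 65 mm of its axis, below the rim); the tub stands upright on the counter and the scoop upright on the tray's floor (both within 10 degrees, scoop underside at most 8 mm above the floor, within 20 mm of the tray's middle line), at rest (horizontal distance between each of plug1, plug2, plug3 and tub below 0.065 m and z of each of plug1, plug2, plug3 in the frame of tub below 0.06 m and linear speed of each of plug1, plug2, plug3 below 0.05 m/s and angle between each of tub, scoop's own z axis and vertical below 0.17 rad and height (world z) of tub below 0.01 m and z of scoop in the frame of tray below 0.012 m and x of scoop in the frame of tray between -0.06 and 0.08 m and y of scoop in the frame of tray between -0.02 and 0.02 m and linear speed of scoop below 0.03 m/s); the robot touches nothing.
It fails at once if the fingers touch a plug (contact force between the fingers and plug1 above 0.5 N or contact force between the fingers and plug2 above 0.5 N or contact force between the fingers and plug3 above 0.5 N).
It fails at once if the square bin is displaced by more than 30 mm (distance of square_bin from where it was at the start of the episode above 0.03 m).
It also fails if it takes over 54 s, if anything falls off the work surface, if the arm or the gripper's body presses on something with over 40 N, if the wrist force passes 120 N, or if a joint passes its speed limit or range.

## Working session

There is one attempt and no reset: what is moved stays moved. The work goes in short steps, Python scripts to look and compute and a shell command to move; the robot and the scene stay as the last step left them, time stands still between calls to the robot, and variables do not carry over. Pictures are saved under pics/ and viewed, and the job is handed in when it is done.

```bash
ls -a; mkdir -p pics; cat > h.py <<'E'
from rig import env
import numpy as np, cv2
def snap(name,fn):
    s=env.observe(); im,d=env.get_image(name); np.savez('pics/'+fn+'.npz',im=im,d=d,pos=s['position'],rot=s['tool_rot'])
    cv2.imwrite('pics/'+fn+'.png',im[:,:,::-1]); return im,d
def world(name,fn,pts,r=1):
    z=np.load('pics/'+fn+'.npz'); d=z['d']; m=env.camera_model(name); K=np.array(m['camera_matrix'])
    out=[]
    for u,v in pts:
        w=d[v-r:v+r+1,u-r:u+r+1]; dd=np.median(w[w>0]) if (w>0).any() else np.nan
        c=np.linalg.inv(K)@[u,v,1]*dd
        if 'R' in m: X=np.array(m['R']).T@(c-np.array(m['t']))
        else:
            T=np.array(m['tool_from_camera']); X=z['rot']@(T[:3,:3]@c+T[:3,3])+z['pos']
        out.append(X)
    return np.array(out)
E
python3 - <<'E'
from h import *
print(env.observe())
snap('scene','s0');snap('top','t0')
for n in('scene','top','wrist'): print(n,env.camera_model(n))
E
```

```text
.
..
pics
{'time_s': 0.0, 'q': array([ 5.27522097e+01,  2.18397002e+01,  7.43855980e+01,  1.57808631e-03,
        8.38574375e+01, -1.23346463e+01]), 'qvel': array([ 1.37064356e-01, -2.22206422e-02,  3.32915138e-02, -1.35691515e-02,
        1.14046134e-04, -2.61456946e-02]), 'joint_efforts': array([ 8.53199981e-04, -4.48479331e+01, -2.31278497e+01, -1.53860610e-04,
        4.83316951e-03,  4.59889577e-06]), 'position': array([0.23148633, 0.49858639, 0.2307189 ]), 'tool_rot': array([[ 9.06946002e-01, -8.95804300e-04,  4.21245946e-01],
       [-4.21246765e-01, -1.13289252e-03,  9.06945357e-01],
       [-3.35219167e-04, -9.99998957e-01, -1.40482701e-03]]), 'ft_force': array([ 1.28183559, -1.0106341 ,  0.26526251]), 'wrist_torque': array([0.00812245, 0.01374918, 0.04600843]), 'grip_width': 0.0853380451594818}
scene {'camera_matrix': array([[505.41340338,   0.        , 281.94340542],
       [  0.        , 505.41340338, 199.42896749],
       [  0.        ,   0.        ,   1.        ]]), 'R': array([[ 0.89317867,  0.44939717, -0.01655429],
       [ 0.31893446, -0.65897659, -0.68119796],
    
[... 320 characters left out ...]
859552],
       [-0.99369473, -0.02121392, -0.11009433],
       [ 0.11044931, -0.01635559, -0.99374717]]), 't': array([-0.06819963,  0.53192928,  0.93676411])}
wrist {'camera_matrix': array([[333.80900299,   0.        , 280.47352003],
       [  0.        , 333.80900299, 209.96021489],
       [  0.        ,   0.        ,   1.        ]]), 'tool_from_camera': array([[-9.99476659e-04,  9.56411365e-01,  2.92021065e-01,
        -7.33537183e-02],
       [-1.30186102e-03, -2.92022208e-01,  9.56410652e-01,
        -1.42845568e-01],
       [ 9.99998653e-01,  5.75739281e-04,  1.53698406e-03,
        -4.56625789e-04],
       [ 0.00000000e+00,  0.00000000e+00,  0.00000000e+00,
         1.00000000e+00]])}
```

View pics/s0.png

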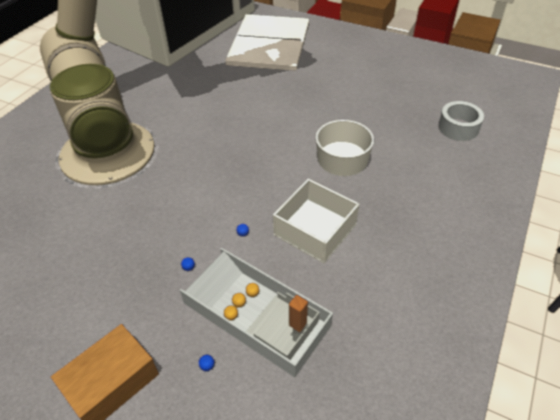

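View pics/t0.png

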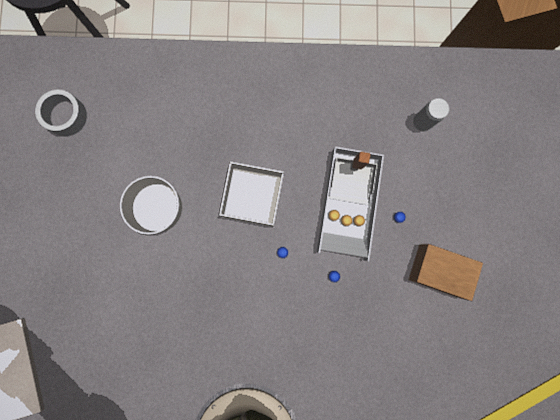

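Brass plugs are the three gold ones in the tray: top image (334,215), (347,220) and (359,220). The blue ones at (283,252), (334,276) and (400,217) are outside the tray, so they are look-alikes. The round tub is at (150,205); the grey ring at (57,110) is smaller and grey, and the square bin is at (252,194). Next step: enlarge and measure.

```bash
python3 - <<'E'
from h import *
im=cv2.imread('pics/t0.png')
c=im[140:270,310:400]; cv2.imwrite('pics/c1.png',cv2.resize(c,None,fx=6,fy=6,interpolation=cv2.INTER_CUBIC)[:600*2][:780])
c=im[140:270,110:300]; cv2.imwrite('pics/c2.png',cv2.resize(c,None,fx=4,fy=4,interpolation=cv2.INTER_CUBIC))
E
```

```text
(no output)
```

View pics/c1.png

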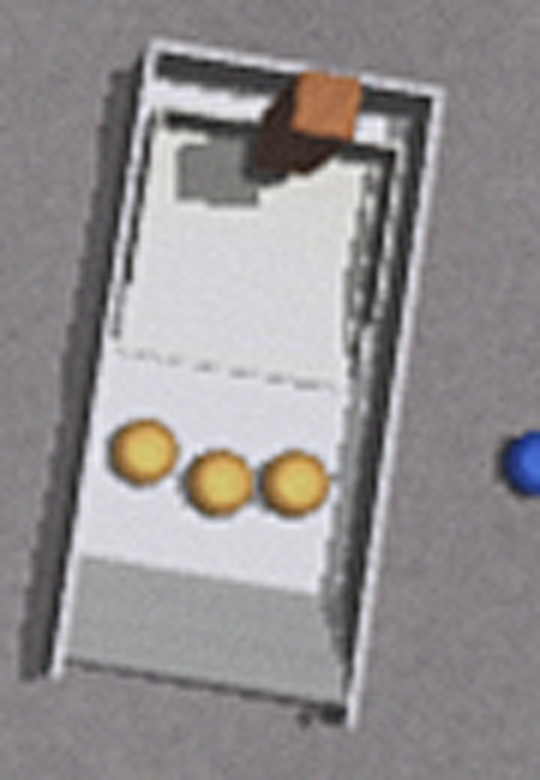

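View pics/c2.png

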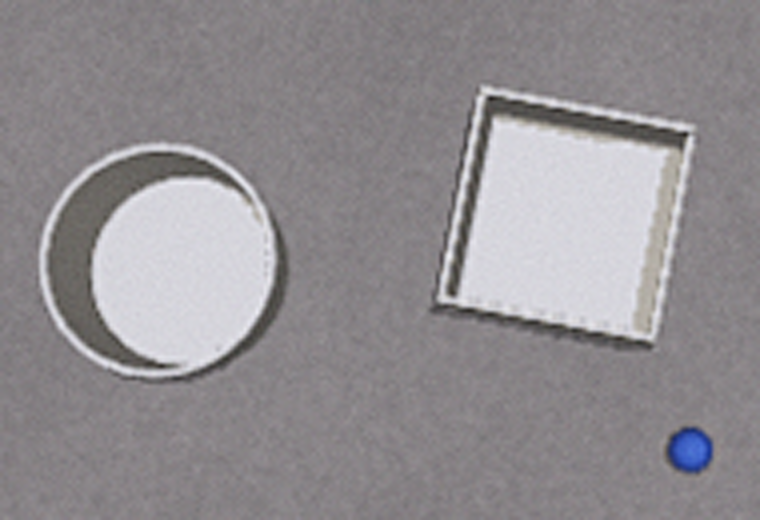

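```bash
cat >> h.py <<'E'
def onz(name,pts,zs):
    m=env.camera_model(name);K=np.array(m['camera_matrix']);R=np.array(m['R']);t=np.array(m['t']);C=-R.T@t
    o=[]
    for (u,v),z in zip(pts,np.broadcast_to(zs,len(pts))):
        d=R.T@np.linalg.inv(K)@[u,v,1]; o.append(C+d*(z-C[2])/d[2])
    return np.array(o)
E
python3 - <<'E'
from h import *
np.set_printoptions(precision=4,suppress=True)
f=lambda p:[(310+a/6,140+b/6) for a,b in p]
T=onz('top',f([(157,50),(437,95),(60,675),(352,722)]),[.045,.045,.045,.045]);print('tray',T)
P=onz('top',f([(145,450),(219,484),(295,484)]),.016);print('plugs',P)
H=onz('top',f([(302,72),(360,76),(352,140),(297,133)]),.124);print('handle',H,H.mean(0))
S=onz('top',f([(117,350),(338,387)]),.006);print('lip',S)
print('ramp foot',onz('top',f([(80,556),(322,596)]),.004))
g=lambda p:[(110+a/4,140+b/4) for a,b in p]
print('tub',onz('top',g([(158,261)]),.065), onz('top',g([(40,261),(277,261),(158,142),(158,380)]),.065))
print('bin',onz('top',g([(483,90),(693,128),(436,305),(655,342)]),.065))
print(world('top','t0',[(364,157),(150,178),(347,220),(345,195)]))
E
```

```text
tray [[ 0.6658 -0.1957  0.045 ]
 [ 0.6505 -0.3053  0.045 ]
 [ 0.423  -0.1596  0.045 ]
 [ 0.4074 -0.2707  0.045 ]]
plugs [[ 0.5117 -0.1962  0.016 ]
 [ 0.4989 -0.2255  0.016 ]
 [ 0.4995 -0.2556  0.016 ]]
handle [[ 0.639  -0.2348  0.124 ]
 [ 0.6381 -0.2557  0.124 ]
 [ 0.6147 -0.2527  0.124 ]
 [ 0.6168 -0.233   0.124 ]] [ 0.6271 -0.244   0.124 ]
lip [[ 0.5526 -0.1864  0.006 ]
 [ 0.5395 -0.2752  0.006 ]]
ramp foot [[ 0.47   -0.1724  0.004 ]
 [ 0.456  -0.2689  0.004 ]]
tub [[0.5207 0.2258 0.065 ]] [[0.5193 0.2913 0.065 ]
 [0.5221 0.1595 0.065 ]
 [0.5881 0.2293 0.065 ]
 [0.4543 0.2223 0.065 ]]
bin [[ 0.6221  0.0475  0.065 ]
 [ 0.603  -0.0722  0.065 ]
 [ 0.4993  0.0699  0.065 ]
 [ 0.4811 -0.053   0.065 ]]
[[ 0.6283 -0.2427  0.124 ]
 [ 0.5829  0.2287  0.0623]
 [ 0.4999 -0.2252  0.0242]
 [ 0.5615 -0.2238  0.0057]]
```

```bash
python3 -m pendant '[[[0.42,0.9,0],0,1],[[0.42,0.9,0],0,1],[[0.42,0.9,0],0,1],[[0.42,0.9,0],0,1],[[0.42,0.9,0],0,1],[[0.42,0.9,0],0,1],[[0.42,0.9,0],0,1],[[0.42,0.9,0],0,1],[[0.42,0.9,0],0,1],[[0.42,0.9,0],0,1],[[0.42,0.9,0],0,1],[[0.42,0.9,0],0,1]]'; python3 - <<'E'
from h import *
s=env.observe(); print(s['time_s'],s['q'],s['position'],s['tool_rot'])
E
```

```text
time_s: 1.1
position: [0.3515, 0.7554, 0.1975]
tool_rot: [[0.907, 0.02, 0.421], [-0.421, 0.044, 0.906], [-0.0, -0.999, 0.048]]
ft_force: [0.5, 0.2, -0.5]
grip_width: 0.0855
1.1 [ 56.80924904  56.4657758   12.79430672   0.4444951  107.99442817
  -8.1308711 ] [0.35147637 0.75541216 0.19751751] [[ 9.06956702e-01  2.00413787e-02  4.20746816e-01]
 [-4.21223664e-01  4.41154613e-02  9.05883244e-01]
 [-4.06290773e-04 -9.98825395e-01  4.84527162e-02]]
```

```bash
python3 -m pendant '[[[0.42,0.9,0],0,1],[[0.42,0.9,0],0,1],[[0.42,0.9,0],0,1]]'; python3 - <<'E'
from h import *
s=env.observe(); print(s['time_s'],s['q'],s['position'],s['tool_rot'])
E
```

```text
time_s: 1.35
position: [0.3608, 0.7753, 0.1731]
tool_rot: [[0.907, 0.04, 0.419], [-0.421, 0.087, 0.903], [-0.0, -0.995, 0.096]]
ft_force: [-0.1, 0.2, -0.1]
grip_width: 0.0854
1.35 [ 56.9025356   58.25092534  12.77011103   0.81749818 103.5027849
  -7.95695539] [0.36082831 0.77528093 0.17310826] [[ 9.06961694e-01  4.04722783e-02  4.19264213e-01]
 [-4.21213086e-01  8.74960825e-02  9.02731395e-01]
 [-1.48379892e-04 -9.95342368e-01  9.64030484e-02]]
```

```bash
python3 -m pendant '[[[-0.42,-0.9,0],0,1],[[-0.42,-0.9,0],0,1]]'; python3 - <<'E'
from h import *
s=env.observe(); print(s['time_s'],s['q'],s['position'],s['tool_rot'])
E
```

```text
time_s: 1.52
position: [0.3378, 0.7252, 0.1688]
tool_rot: [[0.907, 0.038, 0.42], [-0.421, 0.084, 0.903], [-0.001, -0.996, 0.092]]
ft_force: [0.7, 1.9, 0.7]
grip_width: 0.0855
1.5167 [56.30296838 49.13721727 33.3561994   0.8466268  92.30652114 -8.70538143] [0.33780555 0.72521481 0.16879643] [[ 9.06917663e-01  3.79924437e-02  4.19591380e-01]
 [-4.21307217e-01  8.35848374e-02  9.03058029e-01]
 [-7.62095949e-04 -9.95776154e-01  9.18110561e-02]]
```

```bash
cat > kin.py <<'E'
import numpy as np
from scipy.spatial.transform import Rotation as Ro
from scipy.optimize import least_squares
D=np.pi/180
def fk(q,p):
    h,r0,a,e,b,d,yl=p
    q=np.array(q)*D
    Ry=lambda t:Ro.from_euler('y',t).as_matrix(); Rz=lambda t:Ro.from_euler('z',t).as_matrix()
    R=Rz(q[0]); x=R@[r0,yl,0]+[0,0,h]
    R=R@Ry(q[1]); x=x+R@[0,0,a]
    R=R@Ry(q[2]); x=x+R@[e,0,b]
    R=R@Rz(q[3])@Ry(q[4]); x=x+R@[0,0,d]
    R=R@Rz(q[5])
    # tool: y along R z ; at start R z down
    return x,R
Q=np.array([[52.7522,21.8397,74.3856,.00158,83.8574,-12.33465],[56.80924904,56.4657758,12.79430672,0.4444951,107.99442817,-8.1308711],
[56.9025356,58.25092534,12.77011103,0.81749818,103.5027849,-7.95695539],[56.30296838,49.13721727,33.3561994,0.8466268,92.30652114,-8.70538143]])
P=np.array([[0.23148633,0.49858639,0.2307189],[0.35147637,0.75541216,0.19751751],[0.36082831,0.77528093,0.17310826],[0.33780555,0.72521481,0.16879643]])
if __name__=='__main__':
    # start nominal too
    Q=np.vstack([Q,[52.752,21.807,74.336,0,83.858,-12.336]]);P=np.vstack([P,[.232,.499,.231]])
    f=lambda p:np.concatenate([(fk(q,p)[0]-x) for q,x in zip(Q,P)]).ravel()
    best=None
    for d0 in(.15,.25,.35):
        for r0 in(0,.1):
            s=least_squares(f,[.3,r0,.4,0,.4,d0,.1],x_scale=.1)
            print(s.cost,s.x)
    R=fk(Q[0],s.x)[1]; print(R)
E
python3 kin.py
```

```text
6.451653952925002e-08 [0.13312296 0.00139767 0.53592363 0.1034829  0.35006607 0.25918864
 0.11745794]
6.451653953039164e-08 [0.13312296 0.00139767 0.53592363 0.1034829  0.35006607 0.25918864
 0.11745794]
6.451653952916789e-08 [0.13312297 0.00139767 0.53592363 0.1034829  0.35006607 0.25918865
 0.11745794]
6.45165395300279e-08 [0.13312297 0.00139767 0.53592363 0.1034829  0.35006607 0.25918864
 0.11745794]
6.451653952919891e-08 [0.13312297 0.00139767 0.53592363 0.1034829  0.35006607 0.25918865
 0.11745794]
6.451653952987932e-08 [0.13312297 0.00139767 0.53592363 0.1034829  0.35006607 0.25918865
 0.11745794]
[[-4.21246044e-01 -9.06945957e-01 -8.95454528e-04]
 [-9.06945312e-01  4.21246863e-01 -1.13237725e-03]
 [ 1.40421238e-03  3.35118849e-04 -9.99998958e-01]]
```

```bash
cat > sim.py <<'E'
from kin import *
PR=np.array([0.13312297,0.00139767,0.53592363,0.1034829,0.35006607,0.25918865,0.11745794])
LO=np.array([-178.18,-50.72,12.68,-81.47,9.98,-165.26])+.1; HI=np.array([178.18,133.34,142.11,261.47,163.14,165.26])-.1
def pose(q):
    x,R=fk(q,PR); return x,np.column_stack([-R[:,1],R[:,2],-R[:,0]])
def step(q,sh,turn,w):
    x,T=pose(q); xt=x+np.array(sh)*.03; Tt=Ro.from_euler('z',turn*5,degrees=True).as_matrix()@T
    def f(qq):
        xx,TT=pose(qq); return np.concatenate([(xx-xt),w*Ro.from_matrix(Tt@TT.T).as_rotvec()])
    s=least_squares(f,np.clip(q,LO+1e-6,HI-1e-6),bounds=(LO,HI),x_scale=10.); return s.x
def ik(x,T,q0):
    def f(qq):
        xx,TT=pose(qq); return np.concatenate([(xx-x),.3*Ro.from_matrix(T@TT.T).as_rotvec()])
    return least_squares(f,np.clip(q0,LO+1e-6,HI-1e-6),bounds=(LO,HI),x_scale=10.)
E
python3 - <<'E'
from sim import *
np.set_printoptions(precision=3,suppress=True)
q0=[52.752,21.807,74.336,0,83.858,-12.336]
for w in(.1,.2,.3,.5,.8):
    q=np.array(q0)
    for i in range(15):
        q=step(q,[.42,.9,0],0,w)
        if i in(8,9,10,11,14): x,T=pose(q); print(w,i,x,T[:,1],q)
E
```

```text
0.1 8 [0.345 0.741 0.231] [ 0.016  0.035 -0.999] [ 56.677  54.111  12.78    0.347 110.908  -8.281]
0.1 9 [0.356 0.764 0.229] [ 0.057  0.121 -0.991] [ 56.691  54.376  12.78    1.156 105.223  -8.019]
0.1 10 [0.367 0.788 0.228] [ 0.095  0.205 -0.974] [56.715 54.793 12.78   1.904 99.483 -7.846]
0.1 11 [0.378 0.812 0.226] [ 0.133  0.286 -0.949] [56.747 55.357 12.78   2.615 93.65  -7.756]
0.1 14 [0.412 0.884 0.222] [ 0.239  0.513 -0.824] [56.884 57.915 12.78   4.766 75.15  -8.009]
0.2 8 [0.343 0.738 0.229] [ 0.011  0.024 -1.   ] [ 56.681  54.187  12.78    0.241 111.509  -8.315]
0.2 9 [0.352 0.756 0.225] [ 0.04   0.085 -0.996] [ 56.704  54.575  12.78    0.819 107.304  -8.104]
0.2 10 [0.36  0.774 0.221] [ 0.068  0.146 -0.987] [ 56.73   55.03   12.78    1.366 103.04   -7.944]
0.2 11 [0.369 0.792 0.217] [ 0.095  0.205 -0.974] [56.759 55.555 12.78   1.891 98.712 -7.83 ]
0.2 14 [0.394 0.847 0.206] [ 0.176  0.378 -0.909] [56.865 57.539 12.78   3.408 85.293 -7.769]
0.3 8 [0.343 0.736 0.228] [ 0.007  0.016 -1.   ] [ 56.685  54.247  12.78    0.159 111.969  -8.342]
0.3 9 [0.349 0.75  0.222] [ 0.026  
[... 653 characters left out ...]
1]
0.5 11 [0.354 0.76  0.202] [ 0.031  0.067 -0.997] [ 56.795  56.17   12.78    0.631 106.878  -8.088]
0.5 14 [0.365 0.784 0.179] [ 0.059  0.127 -0.99 ] [ 56.886  57.956  12.78    1.162 101.285  -7.895]
0.8 8 [0.341 0.734 0.227] [ 0.002  0.003 -1.   ] [ 56.691  54.339  12.78    0.034 112.671  -8.384]
0.8 9 [0.344 0.74  0.217] [ 0.006  0.012 -1.   ] [ 56.733  55.042  12.78    0.117 111.434  -8.312]
0.8 10 [0.347 0.745 0.208] [ 0.01   0.021 -1.   ] [ 56.771  55.726  12.78    0.199 110.21   -8.246]
0.8 11 [0.35  0.751 0.198] [ 0.014  0.029 -0.999] [ 56.808  56.391  12.78    0.281 108.998  -8.185]
0.8 14 [0.357 0.767 0.172] [ 0.026  0.056 -0.998] [ 56.903  58.282  12.78    0.52  105.432  -8.031]
```

```bash
python3 - <<'E'
from sim import *
np.set_printoptions(precision=3,suppress=True)
W=.62
def run(az,r,z,jaw,sh,n,every=8,seed=[30,20,80,0,80,0]):
    c,s=np.cos(az*D),np.sin(az*D); jc,js=np.cos(jaw*D),np.sin(jaw*D)
    Z=np.array([jc,js,0]);Y=np.array([0,0,-1]);X=np.cross(Y,Z)
    q0=np.array(seed,float); q0[0]=az-10; q0[5]=q0[0]-jaw
    q0[5]=(q0[5]+180)%360-180
    S=ik(np.array([r*c,r*s,z]),np.column_stack([X,Y,Z]),q0);q=S.x;print('ik cost',S.cost)
    for i in range(n+1):
        if i%every==0:
            x,T=pose(q);t=T[:,1]; print(i,'r',np.hypot(*x[:2]),'az',np.arctan2(x[1],x[0])/D,'z',x[2],'tilt_r',np.arctan2(t[0]*c+t[1]*s,-t[2])/D,'tilt_t',np.arcsin(-t[0]*s+t[1]*c)/D,q)
        q=step(q,sh,0,W)
print('inner'); run(45,.3,.2,45+90,[-1,-1,0],16)
print('inner45'); run(45,.3,.35,45+90,[-1,-1,0],16)
print('out45'); run(45,.82,.2,45+90,[1,1,0],48)
print('out45 up'); run(45,.82,.2,45+90,[1,1,.3],48)
E
```

```text
inner
ik cost 5.262636155332441e-19
0 r 0.300000000436369 az 45.00000013158253 z 0.2000000003821164 tilt_r -5.482050250585749e-10 tilt_t -7.460763165825621e-08 [  21.95    -2.612  111.129   -0.      71.483 -113.05 ]
8 r 0.0946697186649093 az 68.67327822347515 z 0.19988976122607605 tilt_r -4.8581228002647485 tilt_t -1.4643529713948578 [ -22.668  -42.07   127.12    -5.073   95.42  -157.974]
16 r 0.15887032515797406 az -155.48964025886832 z 0.19857891665159627 tilt_r -8.850126488167634 tilt_t -2.1235542252919215 [ 81.755 -50.62  127.079   3.85  111.871 -51.842]
inner45
ik cost 6.964549352624786e-23
0 r 0.30000000000022076 az 45.00000000156993 z 0.3499999999993199 tilt_r 1.5888763936164957e-09 tilt_t -1.6888575425656613e-10 [  21.95    -9.293   91.145    0.      98.148 -113.05 ]
8 r 0.0950440562825238 az 70.36086015725566 z 0.3498935980996894 tilt_r -4.74822155362753 tilt_t -1.5479287093891898 [ -21.034  -41.962  103.402   -5.679  118.954 -158.6  ]
16 r 0.1706262171528047 az -156.32104132244692 z 0.3645508104444712 tilt_r -8.302578386855313 tilt_t -2.324327798250561 [ 70.242 -50.62  100.
[... 1841 characters left out ...]

24 r 0.9960913669504354 az 45.000002386633966 z 0.14217578745360657 tilt_r 33.548665703137154 tilt_t -4.842023086894173e-06 [ 37.084  63.266  12.78    4.625  70.715 -98.141]
32 r 1.0404372442977932 az 45.00000406802158 z 0.14243193675174293 tilt_r 44.08183542425831 tilt_t -7.861089808446771e-06 [ 37.151  65.266  12.78    6.411  58.302 -99.034]
40 r 1.074045351107496 az 45.000005460397745 z 0.1501869659602313 tilt_r 53.61919690953377 tilt_t -9.40276434884131e-06 [  37.199   66.924   12.78     8.558   47.251 -100.478]
48 r 1.097454655883896 az 45.00000770390248 z 0.16380812453315935 tilt_r 61.92548709319593 tilt_t -1.1189469283076234e-05 [  37.23    68.136   12.78    11.195   37.911 -102.549]
```

```bash
python3 - <<'E'
from h import *
np.set_printoptions(precision=3,suppress=True)
for n in('scene','top'):
    m=env.camera_model(n);K=np.array(m['camera_matrix'])
    for X in([.62,.62,0],[.66,.6,0],[.62,.62,.3],[.5,.7,0],[.55,.66,0]):
        c=np.array(m['R'])@X+np.array(m['t']); print(n,X,(K@c/c[2])[:2])
print(onz('top',[(57,110),(0,38),(280,38),(20,370)],0), onz('scene',[(344,140),(461,120),(300,20),(305,65),(545,100)],0))
E
```

```text
scene [0.62, 0.62, 0] [428.279  81.82 ]
scene [0.66, 0.6, 0] [440.655  89.186]
scene [0.62, 0.62, 0.3] [453.175 -26.696]
scene [0.5, 0.7, 0] [395.766  57.858]
scene [0.55, 0.66, 0] [408.156  68.659]
top [0.62, 0.62, 0] [ -5.392 163.611]
top [0.66, 0.6, 0] [  4.541 147.521]
top [0.62, 0.62, 0.3] [-122.38   126.675]
top [0.5, 0.7, 0] [-44.311 212.639]
top [0.55, 0.66, 0] [-25.125 192.096]
[[ 0.757  0.482  0.   ]
 [ 0.938  0.636  0.   ]
 [ 0.958 -0.06   0.   ]
 [ 0.143  0.518 -0.   ]] [[0.502 0.287 0.   ]
 [0.741 0.489 0.   ]
 [0.145 0.787 0.   ]
 [0.273 0.551 0.   ]
 [0.921 0.669 0.   ]]
```

```bash
python3 -m pendant '[[[0.28,-1,-0.08],0,1],[[0.28,-1,-0.08],0,1],[[0.28,-1,-0.08],0,1],[[0.28,-1,-0.08],0,1],[[0.28,-1,-0.08],0,1],[[0.28,-1,-0.08],0,1],[[0.28,-1,-0.08],0,1],[[0.28,-1,-0.08],0,1],[[0.28,-1,-0.08],0,1],[[0.28,-1,-0.08],0,1],[[0.28,-1,-0.08],0,1],[[0.28,-1,-0.08],0,1]]'; python3 -m pendant '[[[0.28,-1,-0.08],0,1],[[0.28,-1,-0.08],0,1],[[0.28,-1,-0.08],0,1],[[0.28,-1,-0.08],0,1],[[0.28,-1,-0.08],0,1],[[0.28,-1,-0.08],0,1]]';python3 - <<'E'
from h import *
s=env.observe(); print(s['time_s'],s['q'],s['position'],s['tool_rot'])
E
```

```text
time_s: 2.52
position: [0.4385, 0.364, 0.1455]
tool_rot: [[0.907, 0.04, 0.419], [-0.421, 0.088, 0.903], [-0.0, -0.995, 0.097]]
ft_force: [0.5, -0.0, -0.2]
grip_width: 0.0851
time_s: 3.02
position: [0.4889, 0.184, 0.1312]
tool_rot: [[0.907, 0.04, 0.419], [-0.421, 0.088, 0.903], [-0.0, -0.995, 0.097]]
ft_force: [0.0, 0.9, 0.8]
grip_width: 0.0859
3.0167 [  5.17552504  23.24746599  90.61842139   5.38853664  63.45969237
 -62.21180512] [0.48894961 0.18399023 0.13117791] [[ 9.06983083e-01  4.04847477e-02  4.19216737e-01]
 [-4.21166904e-01  8.80238903e-02  9.02701630e-01]
 [-3.55440365e-04 -9.95295323e-01  9.68870152e-02]]
```

```bash
python3 -m pendant '[[[0.2,-0.47,-0.4],0,0.6],[[0,0,-1],0,0.5],[[0,0,-1],0,0.5],[[0,0,-0.4],0,0.3],[[0,0,0],0,0],[[0,0,0],0,0],[[0,0,0],0,0],[[0,0,0],0,0]]' 50;python3 - <<'E'
from h import *
s=env.observe(); print(s['time_s'],s['position'],s['grip_width'],s['ft_force'])
E
```

```text
time_s: 3.68
position: [0.4953, 0.1715, 0.0484]
tool_rot: [[0.907, 0.042, 0.419], [-0.421, 0.088, 0.903], [0.001, -0.995, 0.098]]
ft_force: [-0.2, -0.3, -2.5]
grip_width: 0.0031
3.6833 [0.49527546 0.17151713 0.04843658] 0.0030938743956452543 [-0.23257728 -0.28124166 -2.51313564]
```

```bash
python3 -m pendant '[[[0,0,0.3],0,0],[[0,0,0.3],0,0],[[0.12,0.5,0],0,0],[[0.24,1,0],0,0],[[0.24,1,0],0,0],[[0.24,1,0],0,0],[[0.24,1,0],0,0],[[0.24,1,0],0,0],[[0.24,1,0],0,0],[[0.24,1,0],0,0],[[0.24,1,0],0,0],[[0.24,1,0],0,0]]'; python3 -m pendant '[[[0.24,1,0],0,0],[[0.24,1,0],0,0],[[0.24,1,0],0,0],[[0.12,0.4,0],0,0],[[0,0,-0.1],0,0]]'; python3 - <<'E'
from h import *
s=env.observe(); print(s['time_s'],s['q'],s['position'],s['grip_width'],s['ft_force']); snap('scene','s1')
E
```

```text
time_s: 4.68
position: [0.5632, 0.4579, 0.0668]
tool_rot: [[0.907, 0.041, 0.419], [-0.421, 0.088, 0.903], [0.0, -0.995, 0.097]]
ft_force: [0.6, -0.3, -3.5]
grip_width: 0.0026
time_s: 5.1
position: [0.588, 0.5613, 0.0634]
tool_rot: [[0.908, 0.042, 0.417], [-0.419, 0.09, 0.904], [0.001, -0.995, 0.099]]
ft_force: [-0.0, -0.2, -3.0]
grip_width: 0.0026
5.1 [ 34.43906612  54.32594382  39.08731936   2.89964244  81.69760483
 -31.09593047] [0.5879591  0.56127317 0.063382  ] 0.0025928045252942788 [-0.03062191 -0.24667092 -2.9563807 ]
```

View pics/s1.png

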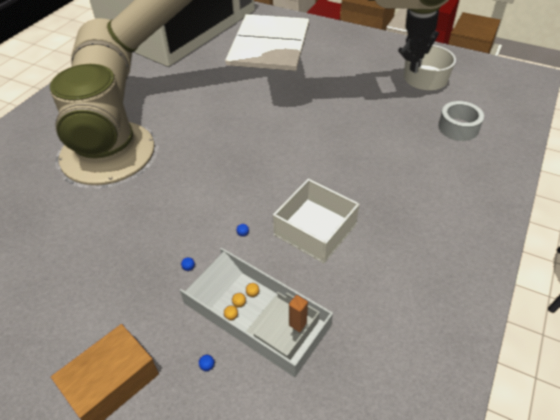

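```bash
python3 -m pendant '[[[0,0,-0.25],0,0],[[0,0,-0.27],0,0],[[0,0,0],0,0.35],[[0,0,0],0,0.35],[[0,0,0],0,0.35],[[0,0,0.7],0,0.35],[[0,0,1],0,0.35],[[0,0,1],0,0.35]]';python3 - <<'E'
from h import *
s=env.observe(); print(s['time_s'],s['position'],s['q'],s['tool_rot'],s['grip_width']); np.save('q.npy',s['q']); snap('scene','s2')
im=cv2.imread('pics/s2.png');cv2.imwrite('pics/s2c.png',cv2.resize(im[0:160,350:560],None,fx=3.5,fy=3.5))
E
cat > sim2.py <<'E'
from sim import *
np.set_printoptions(precision=3,suppress=True)
def rep(q,al,tag=''):
    x,T=pose(q);t=T[:,1];c,s=np.cos(al*D),np.sin(al*D)
    print(tag,'x',x,'r',round(np.hypot(x[0],x[1]),3),'az',round(np.arctan2(x[1],x[0])/D,1),'tilt tool x,z',np.round(np.arcsin(-np.array([T[2,0],T[2,2]]))/D,2),'tilt_r',round(np.arctan2(t[0]*c+t[1]*s,-t[2])/D,1),'jawaz',round(np.arctan2(T[1,2],T[0,2])/D,1),q)
E
python3 - <<'E'
from sim2 import *
q=np.load('q.npy'); rep(q,45)
for i in range(16): q=step(q,[.1,.2,.3] if i<8 else [.3,.3,.3],1,.62)
rep(q,45,'turned')
for i in range(40):
    q=step(q,[1,1,.3],0,.62)
    if i%5==4: rep(q,45,i+1)
E
```

```text
time_s: 5.82
position: [0.5884, 0.5578, 0.1283]
tool_rot: [[0.907, 0.04, 0.42], [-0.422, 0.087, 0.903], [-0.001, -0.995, 0.096]]
ft_force: [-0.5, 0.7, 0.5]
grip_width: 0.0299
5.8167 [0.58835338 0.55779086 0.12826022] [ 34.22297817  51.77407176  34.15859471   2.85243657  89.37606531
 -30.74941775] [[ 9.06753373e-01  3.95667485e-02  4.19800897e-01]
 [-4.21660524e-01  8.70936540e-02  9.02561410e-01]
 [-8.50573791e-04 -9.95414069e-01  9.56562004e-02]] 0.029882000657683382
 x [0.588 0.558 0.128] r 0.811 az 43.5 tilt tool x,z [ 0.05 -5.49] tilt_r 5.1 jawaz 65.1 [ 34.223  51.774  34.159   2.852  89.376 -30.749]
turned x [0.586 0.587 0.219] r 0.829 az 45.0 tilt tool x,z [-4.94 -6.56] tilt_r 3.8 jawaz 145.1 [  34.383   55.144   12.78     8.361  109.515 -107.426]
5 x [0.612 0.62  0.196] r 0.871 az 45.4 tilt tool x,z [-11.69  -5.48] tilt_r 10.7 jawaz 144.9 [  34.945   57.041   12.78     9.214  100.755 -106.929]
10 x [0.637 0.652 0.178] r 0.911 az 45.7 tilt tool x,z [-18.61  -4.41] tilt_r 17.8 jawaz 144.6 [  35.422   58.798   12.78    10.032   91.978 -106.672]
15 x [0.661 0.682 0.166] r 0.949 az
[... 170 characters left out ...]
 [-32.46  -2.47] tilt_r 32.0 jawaz 143.7 [  36.197   62.03    12.78    11.726   74.744 -106.777]
25 x [0.704 0.732 0.154] r 1.015 az 46.1 tilt tool x,z [-39.15  -1.63] tilt_r 38.8 jawaz 143.1 [  36.513   63.5     12.78    12.676   66.536 -107.13 ]
30 x [0.721 0.752 0.153] r 1.042 az 46.2 tilt tool x,z [-45.54  -0.91] tilt_r 45.2 jawaz 142.4 [  36.785   64.839   12.78    13.743   58.782 -107.692]
35 x [0.737 0.768 0.156] r 1.064 az 46.2 tilt tool x,z [-51.53  -0.31] tilt_r 51.3 jawaz 141.7 [  37.012   66.015   12.78    14.961   51.608 -108.477]
40 x [0.749 0.781 0.162] r 1.082 az 46.2 tilt tool x,z [-57.06   0.18] tilt_r 56.9 jawaz 141.1 [  37.197   67.003   12.78    16.358   45.105 -109.498]
```

View pics/s2c.png

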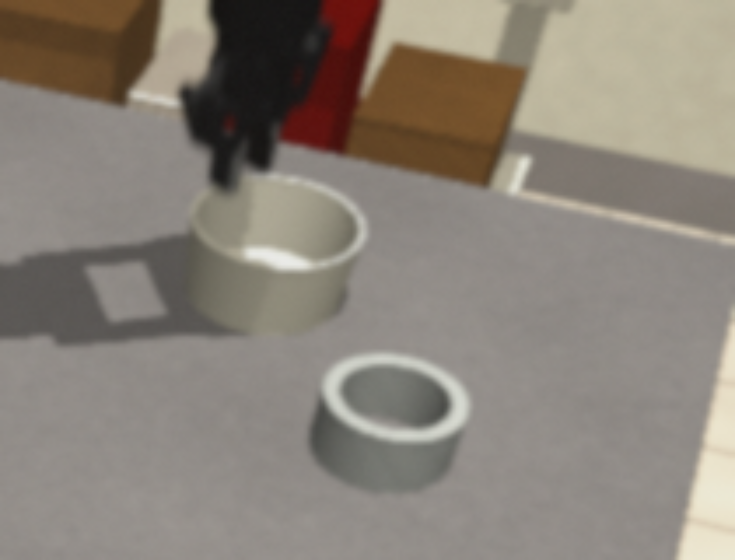

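```bash
python3 - <<'E'
from sim2 import *
q=np.load('q.npy')
for i in range(18): q=step(q,[0,0,.2],1,.62)
rep(q,45,'turned')
q0=q
for sh in([1,1,.3],[1,1,.6],[1,1,1]):
    q=q0
    for i in range(32):
        q=step(q,sh,0,.62)
        if i%5==4 or i>28: rep(q,45,i+1)
E
```

```text
turned x [0.58  0.55  0.231] r 0.799 az 43.5 tilt tool x,z [-0.37 -5.38] tilt_r -1.5 jawaz 155.1 [  33.481   54.12    12.78     5.293  115.506 -119.377]
5 x [0.604 0.586 0.205] r 0.841 az 44.1 tilt tool x,z [-6.61 -3.04] tilt_r 5.2 jawaz 154.9 [  34.243   56.057   12.78     6.244  106.899 -118.454]
10 x [0.628 0.619 0.185] r 0.882 az 44.6 tilt tool x,z [-13.11  -0.68] tilt_r 12.2 jawaz 154.5 [  34.859   57.823   12.78     7.097   98.213 -117.862]
15 x [0.652 0.651 0.17 ] r 0.921 az 44.9 tilt tool x,z [-19.75   1.62] tilt_r 19.3 jawaz 153.8 [  35.368   59.482   12.78     7.911   89.512 -117.535]
20 x [0.675 0.68  0.159] r 0.958 az 45.2 tilt tool x,z [-26.39   3.81] tilt_r 26.3 jawaz 152.9 [  35.795   61.063   12.78     8.731   80.892 -117.439]
25 x [0.697 0.706 0.152] r 0.992 az 45.4 tilt tool x,z [-32.9    5.83] tilt_r 33.3 jawaz 151.7 [  36.155   62.566   12.78     9.6     72.474 -117.561]
30 x [0.716 0.729 0.15 ] r 1.022 az 45.5 tilt tool x,z [-39.17   7.62] tilt_r 40.0 jawaz 150.4 [  36.459   63.972   12.78    10.556   64.396 -117.899]
31 x [0.72  0.733 0.15 ] r 1.027 az 45.5 tilt
[... 1959 characters left out ...]
,z [-31.53   4.9 ] tilt_r 31.7 jawaz 152.2 [  34.664   45.023   12.78    10.257   91.69  -115.803]
25 x [0.632 0.646 0.42 ] r 0.904 az 45.6 tilt tool x,z [-39.57   7.03] tilt_r 40.2 jawaz 150.6 [  34.921   44.519   12.78    11.258   83.702 -115.542]
30 x [0.649 0.666 0.448] r 0.93 az 45.7 tilt tool x,z [-47.43   8.86] tilt_r 48.6 jawaz 148.9 [  35.179   44.441   12.78    12.247   75.411 -115.522]
31 x [0.653 0.67  0.453] r 0.935 az 45.8 tilt tool x,z [-48.96   9.18] tilt_r 50.3 jawaz 148.5 [  35.23    44.465   12.78    12.448   73.74  -115.548]
32 x [0.656 0.674 0.458] r 0.94 az 45.8 tilt tool x,z [-50.48   9.5 ] tilt_r 51.9 jawaz 148.1 [  35.28    44.499   12.78    12.652   72.07  -115.583]
```

```bash
python3 -m pendant '[[[0,0,0.1],1,0.5],[[0,0,0.1],1,0.5],[[0,0,0.1],1,0.5],[[0,0,0.1],1,0.5],[[0,0,0.1],1,0.6],[[0,0,0.1],1,0.6],[[0,0,0.1],1,0.6],[[0,0,0.1],1,0.6],[[0,0,0.1],1,0.6],[[0,0,0.1],1,0.6],[[0,0,0.1],1,0.6],[[0,0,0.1],1,0.6]]' && python3 -m pendant '[[[0,0,0.1],1,0.6],[[0,0,0.1],1,0.6],[[0,0,0.1],1,0.6],[[0,0,0.1],1,0.6],[[0,0,0],0.35,0.6],[[1,1,0.5],0,0.6],[[1,1,0.5],0,0.6],[[1,1,0.5],0,0.6],[[1,1,0.5],0,0.6],[[1,1,0.5],0,0.6],[[1,1,0.5],0,0.6],[[1,1,0.5],0,0.6]]'; python3 - <<'E'
from h import *
from sim2 import *
s=env.observe(); print(s['time_s'],s['position']); np.save('q.npy',s['q']); q=s['q']; rep(q,45,'now')
for i in range(30):
    q=step(q,[1,1,.5],0,.62)
    if i%4==3: rep(q,45,i+1)
E
```

```text
time_s: 6.87
position: [0.5887, 0.5581, 0.1641]
tool_rot: [[0.816, -0.056, -0.575], [0.578, 0.08, 0.812], [0.0, -0.995, 0.097]]
ft_force: [0.4, 0.2, -0.7]
grip_width: 0.0511
time_s: 7.87
position: [0.6159, 0.6012, 0.1883]
tool_rot: [[0.551, 0.033, -0.834], [0.82, 0.163, 0.548], [0.154, -0.986, 0.063]]
ft_force: [-0.3, 1.4, 0.8]
grip_width: 0.0512
7.8667 [0.616 0.601 0.188]
now x [0.616 0.601 0.188] r 0.861 az 44.3 tilt tool x,z [-8.86 -3.61] tilt_r 8.0 jawaz 146.7 [  34.447   57.374   12.725    6.833  102.915 -110.031]
4 x [0.63  0.623 0.194] r 0.887 az 44.7 tilt tool x,z [-14.59  -2.43] tilt_r 13.9 jawaz 146.4 [  34.847   57.305   12.78     7.58    97.072 -109.508]
8 x [0.646 0.645 0.2  ] r 0.913 az 45.0 tilt tool x,z [-20.37  -1.3 ] tilt_r 19.8 jawaz 146.1 [  35.2     57.426   12.78     8.285   91.053 -109.137]
12 x [0.662 0.666 0.206] r 0.939 az 45.2 tilt tool x,z [-26.17  -0.24] tilt_r 25.7 jawaz 145.6 [  35.515   57.691   12.78     8.968   84.892 -108.912]
16 x [0.678 0.686 0.214] r 0.965 az 45.3 tilt tool x,z [-31.92   0.74] tilt_r 31.6 jawaz 145.1 [  35.797   58.075   12.78     9.653   78.665 -108.825]
20 x [0.693 0.705 0.222] r 0.989 az 45.5 tilt tool x,z [-37.58   1.63] tilt_r 37.4 jawaz 144.5 [  36.05    58.547   12.78    10.359   72.454 -108.873]
24 x [0.708 0.722 0.23 ] r 1.011 az 45.6 tilt tool x,z [-43.08   2.42] tilt_r 43.0 jawaz 143.8 [  36.276   59.074   12.78    11.109   66.345 -109.057]
28 x [0.721 0.737 0.24 ] r 1.03 az 45.6 tilt tool x,z [-48.39   3.11] tilt_r 48.4 jawaz 143.1 [  36.475   59.624   12.78    11.921   60.421 -109.381]
```

```bash
python3 -m pendant '[[[1,1,0.5],0,0.6],[[1,1,0.5],0,0.6],[[1,1,0.5],0,0.6],[[1,1,0.5],0,0.6],[[1,1,0.5],0,0.6],[[1,1,0.5],0,0.6],[[1,1,0.5],0,0.6],[[1,1,0.5],0,0.6],[[1,1,0.5],0,0.6],[[1,1,0.5],0,0.6],[[1,1,0.5],0,0.6],[[1,1,0.5],0,0.6]]' && python3 -m pendant '[[[1,1,0.5],0,0.6],[[1,1,0.5],0,0.6],[[1,1,0.5],0,0.6],[[1,1,0.5],0,0.6],[[1,1,0.5],0,0.6],[[1,1,0.5],0,0.6],[[1,1,0.5],0,0.6]]'; python3 - <<'E'
from h import *
from sim2 import *
s=env.observe(); print(s['time_s'],s['position']); np.save('q.npy',s['q']); q=s['q']; rep(q,45,'now')
E
```

```text
time_s: 8.87
position: [0.658, 0.6611, 0.2037]
tool_rot: [[0.514, 0.229, -0.827], [0.748, 0.351, 0.563], [0.419, -0.908, 0.009]]
ft_force: [0.5, -1.1, -0.5]
grip_width: 0.0513
time_s: 9.45
position: [0.6833, 0.6929, 0.2157]
tool_rot: [[0.468, 0.335, -0.818], [0.684, 0.449, 0.575], [0.56, -0.828, -0.019]]
ft_force: [-0.2, -0.1, 0.8]
grip_width: 0.0512
9.45 [0.683 0.693 0.216]
now x [0.684 0.694 0.216] r 0.974 az 45.4 tilt tool x,z [-34.05   1.07] tilt_r 33.8 jawaz 144.9 [  35.9     58.294   12.738    9.922   76.326 -108.814]
```

```bash
python3 -m pendant '[[[1,1,0.5],0,0.6],[[1,1,0.5],0,0.6],[[1,1,0.5],0,0.6],[[1,1,0.5],0,0.6]]'; python3 - <<'E'
from h import *
from sim2 import *
s=env.observe(); print(s['time_s'],s['position']); np.save('q.npy',s['q']); q=s['q']; rep(q,45,'now')
seq=[([-1,-1,.3],-1)]*8+[([-.1,-1,0],-1)]*16+[([.4,-.6,0],-1)]*16+[([0.1,-.2,-.3],-1)]*8
pq=q
for i,(sh,t) in enumerate(seq):
    q=step(q,sh,t,.62)
    if i%4==3: rep(q,-21,i+1); print('   maxdq',np.abs(q-pq).max())
    pq=q
E
```

```text
time_s: 9.78
position: [0.697, 0.7094, 0.2236]
tool_rot: [[0.435, 0.39, -0.811], [0.641, 0.499, 0.584], [0.633, -0.774, -0.032]]
ft_force: [-0.5, 0.3, -0.1]
grip_width: 0.0513
9.7833 [0.697 0.709 0.224]
now x [0.698 0.71  0.224] r 0.995 az 45.5 tilt tool x,z [-39.23   1.86] tilt_r 39.1 jawaz 144.3 [  36.121   58.721   12.738   10.587   70.644 -108.898]
4 x [0.578 0.59  0.26 ] r 0.826 az 45.6 tilt tool x,z [-39.23   1.86] tilt_r 26.2 jawaz 124.3 [ 38.795  35.056  56.217  -5.628  49.764 -84.028]
   maxdq 7.651748681487135
8 x [0.458 0.47  0.296] r 0.656 az 45.8 tilt tool x,z [-39.23   1.86] tilt_r 34.5 jawaz 104.3 [ 42.868  19.263  77.238 -24.669  51.113 -52.03 ]
   maxdq 7.634359811751587
12 x [0.446 0.35  0.296] r 0.567 az 38.2 tilt tool x,z [-39.23   1.86] tilt_r 38.6 jawaz 84.3 [ 38.275  13.25   85.963 -33.409  56.216 -33.82 ]
   maxdq 3.9949665766049733
16 x [0.434 0.23  0.296] r 0.491 az 28.0 tilt tool x,z [-39.23   1.86] tilt_r 39.1 jawaz 64.3 [ 30.6     8.438  92.259 -37.708  62.1   -21.316]
   maxdq 2.6336894226873504
20 x [0.422 0.11  0.296] r 0.436 az 14.6 tilt tool x,z [-39
[... 642 characters left out ...]
 0.554 -0.226  0.296] r 0.598 az -22.2 tilt tool x,z [-39.23   1.86] tilt_r -13.5 jawaz -35.7 [-18.611  33.349  53.521 -38.125 104.603  10.321]
   maxdq 5.329640148971166
40 x [ 0.602 -0.298  0.296] r 0.671 az -26.3 tilt tool x,z [-39.23   1.86] tilt_r -26.2 jawaz -55.7 [-24.662  47.445  25.927 -39.499 123.705  12.846]
   maxdq 8.27897924370357
44 x [ 0.608 -0.32   0.258] r 0.687 az -27.7 tilt tool x,z [-39.15   1.76] tilt_r -34.3 jawaz -75.6 [-28.607  56.315  12.78  -36.753 136.347  25.052]
   maxdq 4.322118903849979
48 x [ 0.596 -0.334  0.212] r 0.683 az -29.2 tilt tool x,z [-38.69   1.43] tilt_r -37.9 jawaz -95.4 [-33.127  59.396  12.78  -25.635 140.737  46.527]
   maxdq 5.654604519314347
```

```bash
python3 -m pendant '[[[-1,-1,0.3],-1,0.6],[[-1,-1,0.3],-1,0.6],[[-1,-1,0.3],-1,0.6],[[-1,-1,0.3],-1,0.6],[[-1,-1,0.3],-1,0.6],[[-1,-1,0.3],-1,0.6],[[-1,-1,0.3],-1,0.6],[[-1,-1,0.3],-1,0.6],[[-0.1,-1,0],-1,0.6],[[-0.1,-1,0],-1,0.6],[[-0.1,-1,0],-1,0.6],[[-0.1,-1,0],-1,0.6]]' && python3 -m pendant '[[[-0.1,-1,0],-1,0.6],[[-0.1,-1,0],-1,0.6],[[-0.1,-1,0],-1,0.6],[[-0.1,-1,0],-1,0.6],[[-0.1,-1,0],-1,0.6],[[-0.1,-1,0],-1,0.6],[[-0.1,-1,0],-1,0.6],[[-0.1,-1,0],-1,0.6],[[-0.1,-1,0],-1,0.6],[[-0.1,-1,0],-1,0.6],[[-0.1,-1,0],-1,0.6],[[-0.1,-1,0],-1,0.6]]'; python3 - <<'E'
from h import *
from sim2 import *
s=env.observe(); print(s['time_s'],s['position']); np.save('q.npy',s['q']); q=s['q']; rep(q,0,'now')
seq=[([.4,-.53,-.2],-1)]*12+[([.17,-.11,-.15],-1)]*12
pq=q
for i,(sh,t) in enumerate(seq):
    q=step(q,sh,t,.62)
    if i%4==3: rep(q,-8.2,i+1); print('   maxdq',np.abs(q-pq).max())
    pq=q
E
```

```text
time_s: 10.78
position: [0.4682, 0.3716, 0.29]
tool_rot: [[0.775, 0.629, 0.066], [-0.032, -0.064, 0.997], [0.631, -0.775, -0.03]]
ft_force: [0.2, 0.3, 0.5]
grip_width: 0.051
time_s: 11.78
position: [0.4326, 0.0115, 0.2897]
tool_rot: [[0.359, 0.258, 0.897], [-0.688, -0.576, 0.442], [0.63, -0.776, -0.029]]
ft_force: [0.3, 0.1, 0.1]
grip_width: 0.0512
11.7833 [0.433 0.012 0.29 ]
now x [0.434 0.011 0.29 ] r 0.434 az 1.4 tilt tool x,z [-39.08   1.67] tilt_r 18.4 jawaz 26.2 [  6.467   6.457  95.661 -39.932  69.485  -8.662]
4 x [ 0.482 -0.053  0.266] r 0.484 az -6.3 tilt tool x,z [-39.08   1.67] tilt_r 9.9 jawaz 6.2 [ -0.904  16.179  87.049 -40.255  76.596   1.931]
   maxdq 2.4918695957911012
8 x [ 0.53  -0.117  0.242] r 0.542 az -12.4 tilt tool x,z [-39.08   1.67] tilt_r -6.2 jawaz -13.8 [ -7.721  26.478  74.783 -38.758  86.321  10.712]
   maxdq 3.4168596935821256
12 x [ 0.578 -0.18   0.218] r 0.605 az -17.3 tilt tool x,z [-39.08   1.67] tilt_r -20.7 jawaz -33.8 [-14.071  37.458  58.551 -36.365  98.711  18.219]
   maxdq 4.475181084244873
16 x [ 0.598 -0.193  0.2  ] r 0.628 az -17.9 tilt tool x,z [-39.08   1.67] tilt_r -31.0 jawaz -53.8 [-17.019  45.321  45.579 -32.166 112.538  29.838]
   maxdq 3.39872915192268
20 x [ 0.618 -0.207  0.182] r 0.652 az -18.5 tilt tool x,z [-39.08   1.67] tilt_r -37.0 jawaz -73.8 [-20.606  52.818  32.414 -26.247 125.523  43.057]
   maxdq 3.5557384707086044
24 x [ 0.639 -0.22   0.164] r 0.675 az -19.0 tilt tool x,z [-39.08   1.67] tilt_r -39.1 jawaz -93.8 [-24.521  59.732  19.818 -17.171 136.766  59.963]
   maxdq 4.714539309876571
```

```bash
python3 -m pendant '[[[0.35,-0.61,-0.2],-1,0.6],[[0.35,-0.61,-0.2],-1,0.6],[[0.35,-0.61,-0.2],-1,0.6],[[0.35,-0.61,-0.2],-1,0.6],[[0.35,-0.61,-0.2],-1,0.6],[[0.35,-0.61,-0.2],-1,0.6],[[0.35,-0.61,-0.2],-1,0.6],[[0.35,-0.61,-0.2],-1,0.6],[[0.35,-0.61,-0.2],-1,0.6],[[0.35,-0.61,-0.2],-1,0.6],[[0.35,-0.61,-0.2],-1,0.6],[[0.35,-0.61,-0.2],-1,0.6]]' && python3 -m pendant '[[[0.15,-0.09,-0.15],-1,0.6],[[0.15,-0.09,-0.15],-1,0.6],[[0.15,-0.09,-0.15],-1,0.6],[[0.15,-0.09,-0.15],-1,0.6],[[0.15,-0.09,-0.15],-1,0.6],[[0.15,-0.09,-0.15],-1,0.6],[[0.15,-0.09,-0.15],-1,0.6],[[0.15,-0.09,-0.15],-1,0.6],[[0.15,-0.09,-0.15],-1,0.6],[[0.15,-0.09,-0.15],-1,0.6],[[0.15,-0.09,-0.15],-1,0.6],[[0.15,-0.09,-0.15],-1,0.6]]'; python3 - <<'E'
from h import *
from sim2 import *
s=env.observe(); print(s['time_s'],s['position']); np.save('q.npy',s['q']); q=s['q']; rep(q,-8.2,'now')
snap('wrist','w1'); snap('top','t1')
E
```

```text
time_s: 12.78
position: [0.5596, -0.2079, 0.217]
tool_rot: [[-0.416, -0.37, 0.831], [-0.656, -0.511, -0.556], [0.63, -0.776, -0.03]]
ft_force: [-0.2, 1.8, 0.7]
grip_width: 0.0515
time_s: 13.78
position: [0.6133, -0.2397, 0.1628]
tool_rot: [[-0.776, -0.627, -0.066], [0.032, 0.066, -0.997], [0.629, -0.777, -0.031]]
ft_force: [0.6, 0.3, 0.5]
grip_width: 0.0512
13.7833 [ 0.613 -0.24   0.163]
now x [ 0.612 -0.24   0.163] r 0.657 az -21.4 tilt tool x,z [-39.     1.76] tilt_r -39.0 jawaz -93.8 [-26.605  56.455  27.285 -17.423 132.131  59.019]
```

View pics/w1.png

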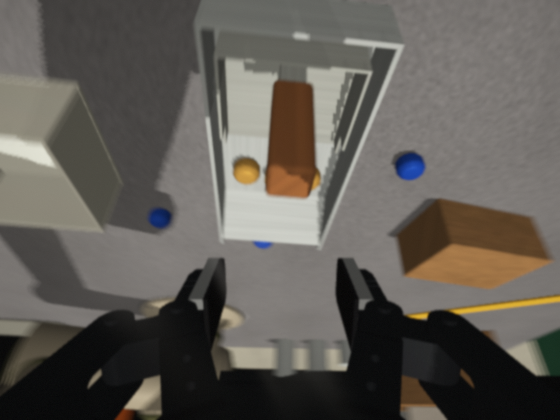

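View pics/t1.png

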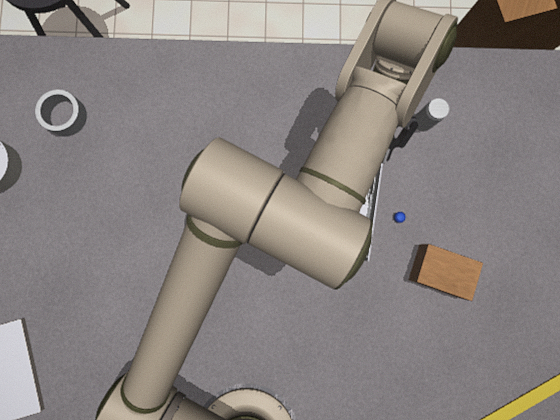

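```bash
python3 - <<'E'
from h import *
np.set_printoptions(precision=4,suppress=True)
print(world('wrist','w1',[(290,120),(289,150),(287,180),(289,192),(273,180),(307,180),(246,170),(233,200)]))
z=np.load('pics/w1.npz'); im=z['im'].astype(int); d=z['d']
# brown mask for handle
m=(im[:,:,0]>im[:,:,2]*1.8)&(im[:,:,0]>70)&(im[:,:,1]<im[:,:,0]*.62); ys,xs=np.nonzero(m[80:200,255:325]); ys+=80; xs+=255
W=world('wrist','w1',list(zip(xs,ys)),0); W=W[~np.isnan(W[:,2])]
print(len(W)); 
for a,b in((.055,.075),(.075,.1),(.1,.118),(.12,.128)):
    k=W[(W[:,2]>a)&(W[:,2]<b)]; print(a,len(k),k.mean(0),k.min(0),k.max(0))
E
```

```text
[[ 0.6424 -0.2452  0.0893]
 [ 0.6421 -0.245   0.1107]
 [ 0.6352 -0.244   0.124 ]
 [ 0.6253 -0.2445  0.1238]
 [ 0.6352 -0.2371  0.1238]
 [ 0.6349 -0.2537  0.1239]
 [ 0.5246 -0.1977  0.0206]
 [ 0.4651 -0.1733  0.0122]]
2858
0.055 575 [ 0.642  -0.2464  0.0668] [ 0.6394 -0.2562  0.0573] [ 0.6442 -0.2361  0.075 ]
0.075 946 [ 0.642  -0.246   0.0877] [ 0.6391 -0.2562  0.0752] [ 0.6444 -0.2359  0.0999]
0.1 828 [ 0.642  -0.2461  0.109 ] [ 0.6386 -0.2564  0.1   ] [ 0.6442 -0.2358  0.118 ]
0.12 414 [ 0.639  -0.2475  0.1227] [ 0.625  -0.2566  0.12  ] [ 0.6441 -0.2342  0.1252]
```

```bash
python3 -m pendant '[[[0.1,-0.08,-0.3],-0.9,0.6],[[0,0,-0.7],0,0.6],[[0,0,-1],0,0.6],[[0,0,-0.6],0,0.6],[[0,0,0],0,0.6]]' 80; python3 - <<'E'
from h import *
from sim2 import *
s=env.observe(); print(s['time_s'],s['position'],s['ft_force']); rep(s['q'],-8.2,'now')
snap('wrist','w2')
E
```

```text
time_s: 14.3
position: [0.6146, -0.2408, 0.0815]
tool_rot: [[-0.768, -0.625, -0.137], [0.085, 0.113, -0.99], [0.635, -0.772, -0.034]]
ft_force: [0.5, -0.1, -0.4]
grip_width: 0.0514
14.3 [ 0.615 -0.241  0.082] [ 0.504 -0.14  -0.425]
now x [ 0.613 -0.24   0.082] r 0.659 az -21.4 tilt tool x,z [-39.4    1.93] tilt_r -39.4 jawaz -97.9 [-27.412  60.24   31.96  -13.272 125.255  65.8  ]
```

View pics/w2.png

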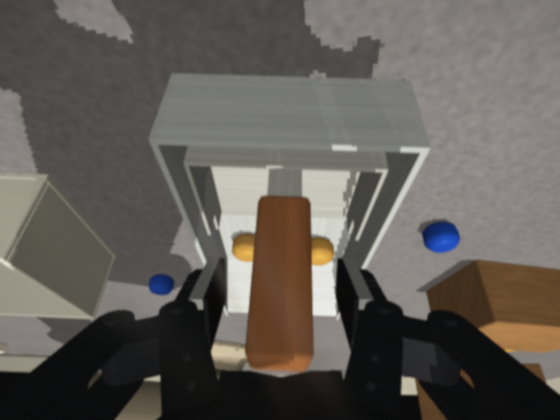

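```bash
python3 -m pendant '[[[0,0,0],0,0],[[0,0,0],0,0],[[0,0,0],0,0],[[0,0,0],0,0],[[0,0,0],0,0]]' 80; python3 - <<'E'
from h import *
from sim2 import *
s=env.observe(); print(s['time_s'],s['position'],s['ft_force'],s['wrist_torque'],s['grip_width']); rep(s['q'],-8.2,'now')
snap('scene','s3')
im=cv2.imread('pics/s3.png');cv2.imwrite('pics/s3c.png',cv2.resize(im[200:400,150:360],None,fx=3,fy=3))
E
```

```text
time_s: 14.77
position: [0.6164, -0.2421, 0.088]
tool_rot: [[-0.774, -0.618, -0.14], [0.091, 0.11, -0.99], [0.627, -0.778, -0.029]]
ft_force: [1.4, 0.4, 5.9]
grip_width: 0.0232
14.7667 [ 0.616 -0.242  0.088] [1.389 0.432 5.948] [-0.296  0.13  -0.003] 0.023244747828833942
now x [ 0.615 -0.242  0.089] r 0.661 az -21.5 tilt tool x,z [-38.84   1.66] tilt_r -38.9 jawaz -98.1 [-27.456  59.888  31.444 -13.28  125.522  65.901]
```

View pics/s3c.png

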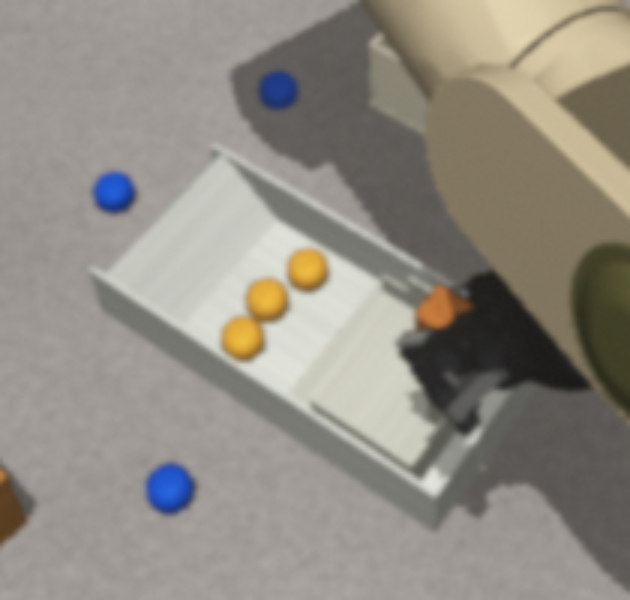

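```bash
python3 -m pendant '[[[-0.33,0.0475,0],0,0],[[-0.33,0.0475,0],0,0],[[-0.33,0.0475,0],0,0],[[-0.33,0.0475,0],0,0],[[-0.33,0.0475,0],0,0],[[-0.33,0.0475,0],0,0],[[-0.33,0.0475,0],0,0]]'; python3 - <<'E'
from h import *
from sim2 import *
s=env.observe(); print(s['time_s'],s['position'],s['ft_force'],s['wrist_torque'],s['grip_width']); rep(s['q'],-8.2,'now')
snap('scene','s4')
im=cv2.imread('pics/s4.png');cv2.imwrite('pics/s4c.png',cv2.resize(im[220:380,160:340],None,fx=4,fy=4))
E
```

```text
time_s: 15.4
position: [0.5478, -0.2321, 0.0881]
tool_rot: [[-0.776, -0.615, -0.139], [0.091, 0.109, -0.99], [0.624, -0.781, -0.029]]
ft_force: [10.3, 0.7, 10.7]
grip_width: 0.0229
15.4 [ 0.548 -0.232  0.088] [10.327  0.71  10.682] [-0.134 -0.507 -0.033] 0.022891320035631907
now x [ 0.546 -0.232  0.089] r 0.594 az -23.0 tilt tool x,z [-38.64   1.64] tilt_r -38.7 jawaz -98.0 [-29.208  51.734  50.256 -13.024 114.545  66.72 ]
```

View pics/s4c.png

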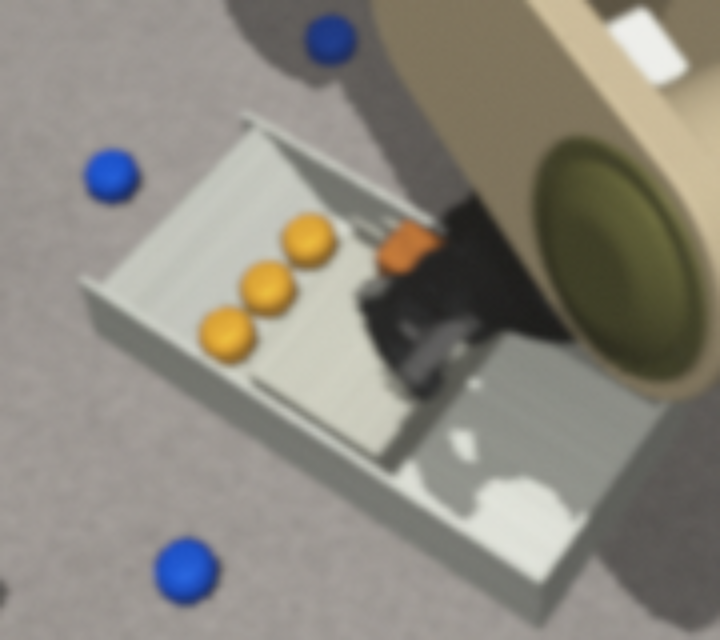

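```bash
python3 -m pendant '[[[-0.13,0.019,0],0,0],[[-0.13,0.019,0],0,0],[[-0.13,0.019,0],0,0]]' 120; python3 - <<'E'
from h import *
from sim2 import *
s=env.observe(); print(s['time_s'],s['position'],s['ft_force'],s['wrist_torque'],s['grip_width']); rep(s['q'],-8.2,'now')
snap('scene','s5')
im=cv2.imread('pics/s5.png');cv2.imwrite('pics/s5c.png',cv2.resize(im[220:380,160:340],None,fx=4,fy=4))
E
```

```text
time_s: 15.7
position: [0.5365, -0.2305, 0.0882]
tool_rot: [[-0.776, -0.615, -0.139], [0.091, 0.109, -0.99], [0.624, -0.781, -0.029]]
ft_force: [10.0, 0.6, 9.8]
grip_width: 0.0227
15.7 [ 0.537 -0.231  0.088] [10.047  0.614  9.802] [-0.145 -0.326 -0.088] 0.022698183161553302
now x [ 0.535 -0.23   0.089] r 0.583 az -23.3 tilt tool x,z [-38.63   1.64] tilt_r -38.7 jawaz -98.0 [-29.529  50.591  52.877 -13.081 113.025  66.756]
```

View pics/s5c.png

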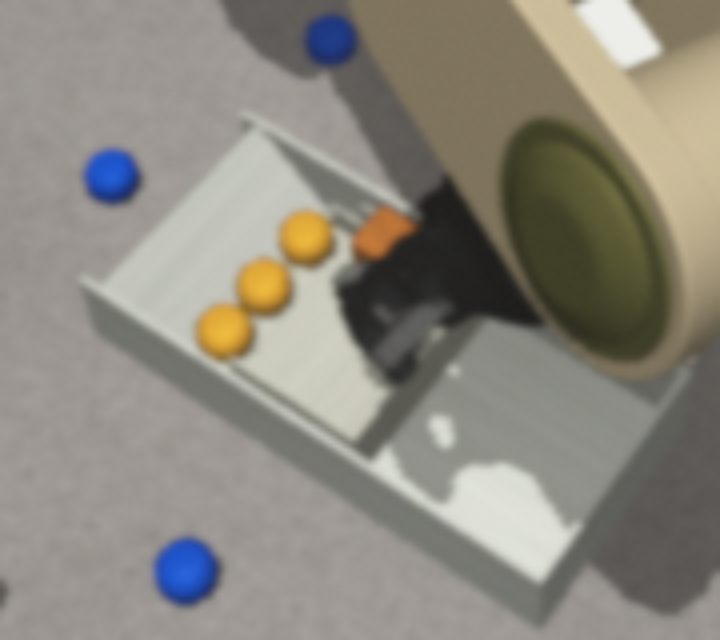

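```bash
python3 -m pendant '[[[-0.12,0.017,0.05],0,0],[[-0.25,0.035,0.25],0,0],[[-0.25,0.035,0.25],0,0]]' 120; python3 - <<'E'
from h import *
from sim2 import *
s=env.observe(); print(s['time_s'],s['position'],s['ft_force'],s['wrist_torque'],s['grip_width']); rep(s['q'],-8.2,'now')
snap('scene','s6')
im=cv2.imread('pics/s6.png');cv2.imwrite('pics/s6c.png',cv2.resize(im[220:380,160:340],None,fx=4,fy=4))
E
```

```text
time_s: 16.0
position: [0.5187, -0.2282, 0.1028]
tool_rot: [[-0.778, -0.613, -0.138], [0.09, 0.109, -0.99], [0.622, -0.782, -0.029]]
ft_force: [11.0, -1.4, -1.2]
grip_width: 0.0225
16.0 [ 0.519 -0.228  0.103] [11.011 -1.399 -1.164] [-0.449 -2.652  0.193] 0.022539121122710816
now x [ 0.517 -0.228  0.103] r 0.565 az -23.8 tilt tool x,z [-38.46   1.68] tilt_r -38.5 jawaz -97.9 [-30.087  47.945  56.186 -13.307 112.101  66.294]
```

View pics/s6c.png

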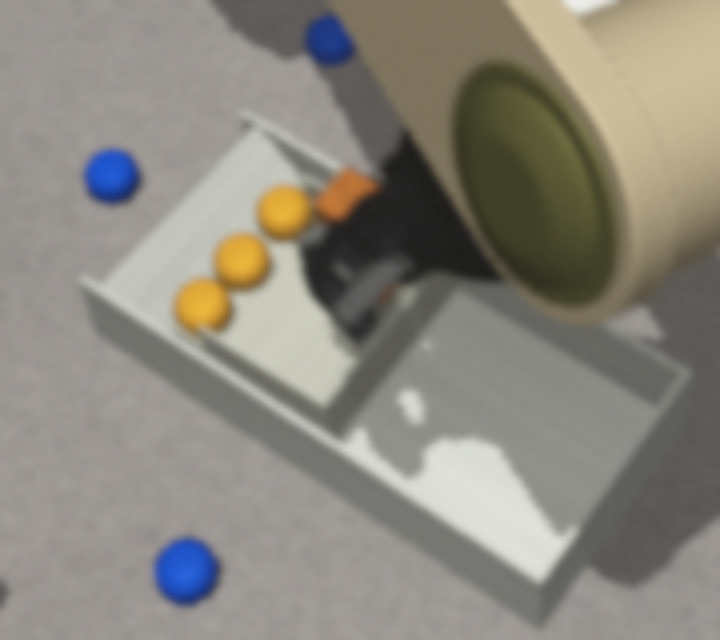

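```bash
cat > pl.py <<'E'
from h import *
def plugs(fn,name='scene',box=None):
    z=np.load('pics/'+fn+'.npz'); im=z['im'].astype(int); d=z['d']
    m=((im[:,:,0]>150)&(im[:,:,1]>95)&(im[:,:,1]<im[:,:,0]*.85)&(im[:,:,2]<im[:,:,0]*.55)).astype(np.uint8)
    n,l,st,c=cv2.connectedComponentsWithStats(m)
    K=np.array(env.camera_model(name)['camera_matrix'])
    for i in range(1,n):
        if 30<st[i,4]<900:
            ys,xs=np.nonzero(l==i); W=world(name,fn,list(zip(xs,ys)),0); W=W[~np.isnan(W[:,2])]
            mu=W.mean(0); D=mu[:2]-[.540,-.232]; a=np.deg2rad(-8.2)
            print(np.round(c[i],1),st[i,4],'mean',np.round(W.mean(0),4),'zmax',np.round(np.percentile(W[:,2],95),4),'tray xy',np.round([D[0]*np.cos(a)+D[1]*np.sin(a),-D[0]*np.sin(a)+D[1]*np.cos(a)],4))
E
python3 - <<'E'
from pl import *
for f in('s3','s5','s6'): print(f); plugs(f)
E
```

```text
s3
[251.9 288.9] 122 mean [ 0.5143 -0.2008  0.0208] zmax 0.0239 tray xy [-0.0298  0.0272]
[234.1 305.7] 274 mean [ 0.5028 -0.2456  0.0206] zmax 0.0245 tray xy [-0.0349 -0.0188]
[294.9 302.5] 108 mean [ 0.6251 -0.2484  0.1236] zmax 0.1254 tray xy [ 0.0866 -0.0041]
s5
[235.9 278.5] 124 mean [ 0.4774 -0.1955  0.0236] zmax 0.0271 tray xy [-0.0672  0.0271]
[254.8 277.4] 96 mean [ 0.5459 -0.2352  0.1241] zmax 0.1257 tray xy [ 0.0063 -0.0023]
[220.3 296.6] 272 mean [ 0.4716 -0.2415  0.023 ] zmax 0.0266 tray xy [-0.0664 -0.0192]
s6
[245.2 267.6] 89 mean [ 0.5289 -0.2346  0.1402] zmax 0.1649 tray xy [-0.0106 -0.0042]
[230.6 272.1] 118 mean [ 0.4672 -0.1952  0.0377] zmax 0.0402 tray xy [-0.0773  0.026 ]
[214.8 290.3] 264 mean [ 0.4608 -0.2406  0.0352] zmax 0.0395 tray xy [-0.0772 -0.0198]
```

```bash
python3 -m pendant '[[[-0.25,0.035,0.27],0,0],[[-0.25,0.035,0.3],0,0],[[-0.1,0.015,0.35],0,0],[[0,0,0.4],0,0],[[0,0,0.5],0,0]]' 120; python3 - <<'E'
from pl import *
from sim2 import *
s=env.observe(); print(s['time_s'],s['position'],s['ft_force'],s['wrist_torque'],s['grip_width']); rep(s['q'],-8.2,'now'); np.save('q.npy',s['q'])
snap('scene','s7'); plugs('s7')
im=cv2.imread('pics/s7.png');cv2.imwrite('pics/s7c.png',cv2.resize(im[180:380,140:340],None,fx=3.5,fy=3.5));cv2.imwrite('pics/s7d.png',cv2.resize(im[20:120,370:500],None,fx=6,fy=6))
E
```

```text
time_s: 16.47
position: [0.498, -0.2249, 0.157]
tool_rot: [[-0.771, -0.621, -0.141], [0.089, 0.113, -0.99], [0.631, -0.775, -0.032]]
ft_force: [0.5, -0.3, -5.0]
grip_width: 0.0226
16.4667 [ 0.498 -0.225  0.157] [ 0.482 -0.348 -4.965] [-0.18  -0.852  0.057] 0.02258198386874584
now x [ 0.497 -0.225  0.158] r 0.545 az -24.3 tilt tool x,z [-39.12   1.82] tilt_r -39.2 jawaz -98.1 [-30.699  43.36   56.918 -14.207 116.387  64.648]
[231.6 241.4] 80 mean [ 0.507 -0.232  0.194] zmax 0.218 tray xy [-0.032 -0.005]
[217.9 248.4] 129 mean [ 0.446 -0.194  0.097] zmax 0.1668 tray xy [-0.098  0.024]
[201.6 266.5] 288 mean [ 0.439 -0.237  0.09 ] zmax 0.0939 tray xy [-0.1   -0.019]
```

View pics/s7c.png

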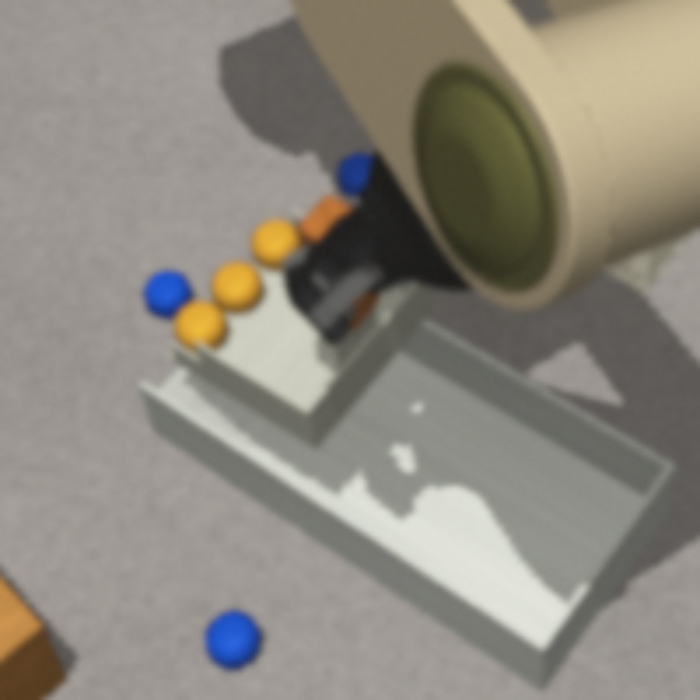

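View pics/s7d.png

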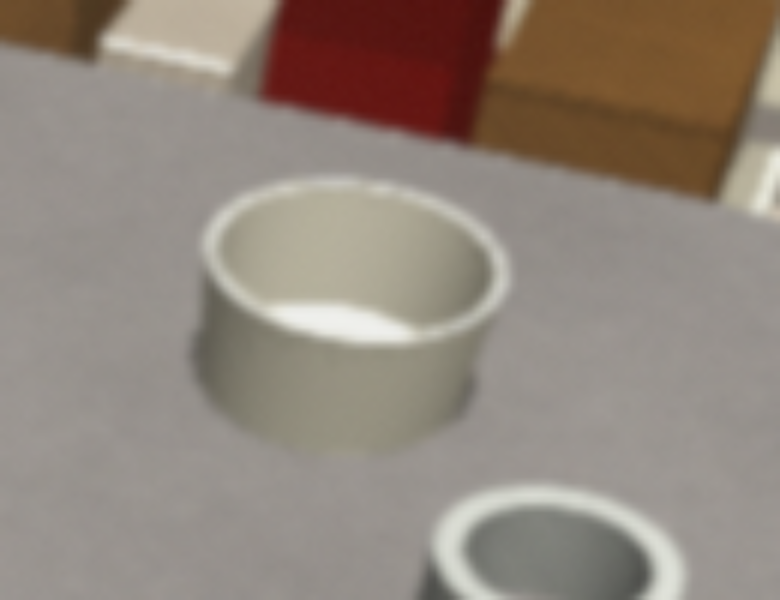

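```bash
python3 - <<'E'
from h import *
from sim2 import *
g=lambda p:[(370+a/6,20+b/6) for a,b in p]
E=onz('scene',g([(203,245),(508,275),(345,180),(370,343),(250,200),(460,218)]),.065)[:,:2]
import numpy as np
A=np.c_[2*E,np.ones(len(E))]; sol=np.linalg.lstsq(A,(E**2).sum(1),rcond=None)[0]; c=sol[:2]; print('tub c',c,'R',np.sqrt(sol[2]+c@c),np.hypot(*c),np.arctan2(c[1],c[0])/D)
q=np.load('q.npy')
# carry
seq=[([-.1,.3,.5],.5),([-.12,.6,.5],1)]+[([-.12,1,.2],1)]*10+[([-.1,1,0],0)]*9+[([0,.6,0],0),([0,.3,0],0)]
pq=q
for i,(sh,t) in enumerate(seq):
    q=step(q,sh,t,.62)
    if i%4==3 or i==len(seq)-1: rep(q,45,i+1); print('   maxdq',np.abs(q-pq).max())
    pq=q
E
```

```text
tub c [0.613 0.606] R 0.0656839745674714 0.8618588631765336 44.636985028522965
4 x [ 0.483 -0.138  0.2  ] r 0.502 az -15.9 tilt tool x,z [-39.12   1.82] tilt_r -32.8 jawaz -80.6 [-20.606  36.384  63.86  -18.85  114.342  56.904]
   maxdq 3.435123434542348
8 x [ 0.469 -0.018  0.224] r 0.469 az -2.2 tilt tool x,z [-39.12   1.82] tilt_r -37.8 jawaz -60.6 [ -5.662  31.393  69.208 -21.723 112.283  51.96 ]
   maxdq 3.888438689812209
12 x [0.454 0.102 0.248] r 0.466 az 12.7 tilt tool x,z [-39.12   1.82] tilt_r -39.2 jawaz -40.6 [ 10.328  29.364  68.724 -24.306 113.048  46.95 ]
   maxdq 4.0110034637979615
16 x [0.442 0.222 0.248] r 0.495 az 26.7 tilt tool x,z [-39.12   1.82] tilt_r -39.2 jawaz -40.6 [ 21.348  33.753  60.68  -18.615 120.468  56.871]
   maxdq 2.6413451746576726
20 x [0.43  0.342 0.248] r 0.55 az 38.5 tilt tool x,z [-39.12   1.82] tilt_r -39.2 jawaz -40.6 [ 31.004  40.462  47.73  -13.1   129.118  66.107]
   maxdq 3.7717735201570974
23 x [0.427 0.399 0.248] r 0.585 az 43.1 tilt tool x,z [-39.12   1.82] tilt_r -39.2 jawaz -40.6 [ 34.937  44.886  38.798 -10.784 134.341  70.001]
   maxdq 1.6325886668808138
```

```bash
python3 -m pendant '[[[-0.1,0.3,0.5],0.5,0],[[-0.12,0.6,0.5],1,0],[[-0.12,0.9,0.2],1,0],[[-0.12,1,0.2],1,0],[[-0.12,1,0.2],1,0],[[-0.12,1,0.2],1,0],[[-0.12,1,0.2],1,0],[[-0.12,1,0.2],1,0],[[-0.12,1,0.2],1,0],[[-0.12,1,0.2],1,0],[[-0.12,1,0.2],1,0],[[-0.12,1,0.1],0,0]]' 120 && python3 -m pendant '[[[-0.1,1,0],0,0],[[-0.1,1,0],0,0],[[-0.1,1,0],0,0],[[-0.1,1,0],0,0],[[-0.1,1,0],0,0],[[-0.1,1,0],0,0],[[-0.1,1,0],0,0],[[-0.1,1,0],0,0],[[-0.1,1,0],0,0],[[0,0.8,0],0,0],[[0,0.5,0],0,0],[[0,0.2,0],0,0]]' 120; python3 - <<'E'
from pl import *
from sim2 import *
s=env.observe(); print(s['time_s'],s['position'],s['ft_force'],s['grip_width']); rep(s['q'],44.6,'now'); np.save('q.npy',s['q'])
snap('scene','s8'); plugs('s8')
E
```

```text
time_s: 17.52
position: [0.4547, 0.1014, 0.2445]
tool_rot: [[-0.538, -0.464, 0.704], [-0.561, -0.426, -0.71], [0.629, -0.776, -0.031]]
ft_force: [1.1, 1.1, -3.1]
grip_width: 0.0226
time_s: 18.52
position: [0.4281, 0.416, 0.2426]
tool_rot: [[-0.539, -0.467, 0.701], [-0.558, -0.425, -0.712], [0.63, -0.776, -0.031]]
ft_force: [-0.0, -0.7, -4.4]
grip_width: 0.0228
18.5167 [0.428 0.416 0.243] [-0.    -0.659 -4.395] 0.0227582158216111
now x [0.427 0.415 0.243] r 0.596 az 44.2 tilt tool x,z [-39.09   1.8 ] tilt_r -39.1 jawaz -45.5 [ 34.883  46.451  36.295  -6.751 135.962  76.497]
[316.4  50.6] 175 mean [0.386 0.365 0.175] zmax 0.1785 tray xy [-0.238  0.569]
```

View pics/s8.png

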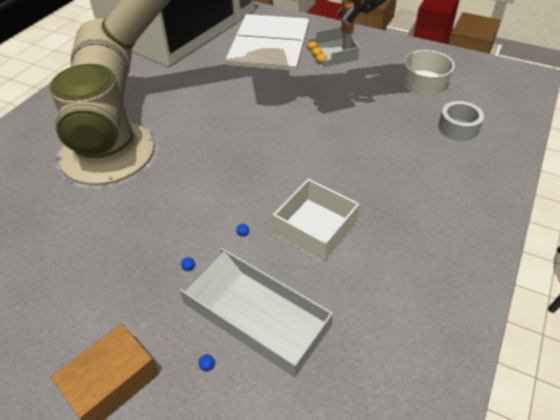

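```bash
python3 - <<'E'
from h import *
from sim2 import *
im=cv2.imread('pics/s8.png');cv2.imwrite('pics/s8c.png',cv2.resize(im[15:85,280:390],None,fx=7,fy=7,interpolation=cv2.INTER_CUBIC))
m=env.camera_model('scene');R=np.array(m['R']);t=np.array(m['t']);print(-R.T@t)
q=np.load('q.npy')
for sh in([.3,.3,0],[.4,.4,0],[.4,.4,0]): q=step(q,sh,0,.62)
def grip(q,tilt0=39.1):
    x,T=pose(q); g=x-.019*T[:,1]; al=44.6*D; r=g[0]*np.cos(al)+g[1]*np.sin(al); t=T[:,1]
    th=(np.arctan2(t[0]*np.cos(al)+t[1]*np.sin(al),-t[2])/D+tilt0)*D
    return np.round([th/D,r, g[2], r-.083*np.cos(th)+.095*np.sin(th), g[2]-.083*np.sin(th)-.095*np.cos(th), -g[0]*np.sin(al)+g[1]*np.cos(al)],3)
q0=q
for sh in([1,1,0],[1,1,.2],[1,1,.4]):
    q=q0; print(sh)
    for i in range(50):
        if i%5==0: print(i,'scoop tilt, r_g, z_g, lip r, lip z, lateral',grip(q), q[2:5])
        q=step(q,sh,0,.62)
E
```

```text
[ 0.807 -0.63   0.815]
[1, 1, 0]
0 scoop tilt, r_g, z_g, lip r, lip z, lateral [-0.021  0.654  0.258  0.571  0.163 -0.004] [ 21.212  -7.352 143.972]
5 scoop tilt, r_g, z_g, lip r, lip z, lateral [ 3.741  0.702  0.203  0.625  0.103 -0.001] [ 12.78   -5.559 141.841]
10 scoop tilt, r_g, z_g, lip r, lip z, lateral [8.597 0.731 0.152 0.663 0.046 0.001] [ 12.78   -3.62  134.386]
15 scoop tilt, r_g, z_g, lip r, lip z, lateral [14.079  0.759  0.109  0.702 -0.003  0.004] [ 12.78   -2.121 126.82 ]
20 scoop tilt, r_g, z_g, lip r, lip z, lateral [20.072  0.788  0.073  0.743 -0.045  0.006] [ 12.78   -0.876 119.096]
25 scoop tilt, r_g, z_g, lip r, lip z, lateral [26.464  0.818  0.042  0.786 -0.08   0.007] [ 12.78    0.214 111.198]
30 scoop tilt, r_g, z_g, lip r, lip z, lateral [33.146  0.849  0.015  0.831 -0.11   0.009] [ 12.78    1.209 103.139]
35 scoop tilt, r_g, z_g, lip r, lip z, lateral [40.01   0.88  -0.007  0.878 -0.133  0.01 ] [12.78   2.151 94.965]
40 scoop tilt, r_g, z_g, lip r, lip z, lateral [46.95   0.911 -0.025  0.924 -0.15   0.011] [12.78   3.075 86.747]
45 scoop tilt, r_g, z_g, lip
[... 1724 characters left out ...]
]
20 scoop tilt, r_g, z_g, lip r, lip z, lateral [19.75   0.746  0.216  0.7    0.099  0.006] [ 12.78   -1.057 129.225]
25 scoop tilt, r_g, z_g, lip r, lip z, lateral [25.902  0.772  0.208  0.738  0.086  0.008] [ 12.78    0.242 123.056]
30 scoop tilt, r_g, z_g, lip r, lip z, lateral [32.422  0.799  0.2    0.78   0.076  0.009] [ 12.78    1.419 116.431]
35 scoop tilt, r_g, z_g, lip r, lip z, lateral [39.246  0.83   0.195  0.825  0.069  0.011] [ 12.78    2.5   109.387]
40 scoop tilt, r_g, z_g, lip r, lip z, lateral [46.298  0.861  0.19   0.872  0.065  0.012] [ 12.78    3.512 101.98 ]
45 scoop tilt, r_g, z_g, lip r, lip z, lateral [53.492  0.894  0.188  0.921  0.065  0.013] [12.78   4.477 94.29 ]
```

View pics/s8c.png

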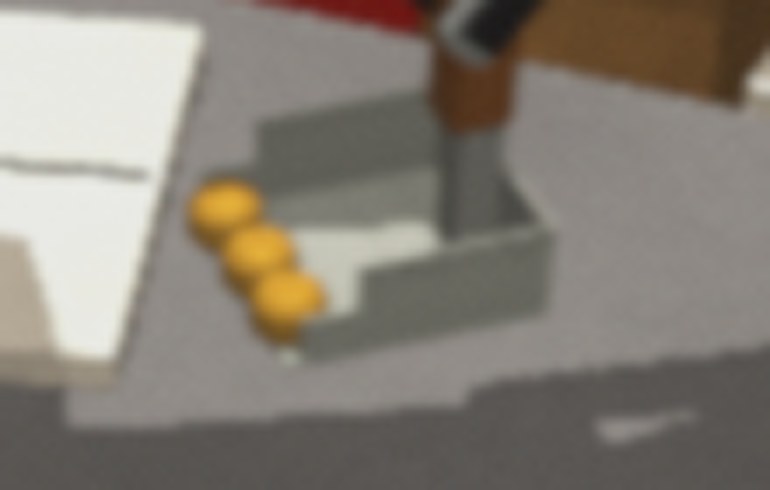

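```bash
python3 -m pendant '[[[0,0,-0.3],0,0],[[0,0,-0.7],0,0],[[0,0,-1],0,0],[[0,0,-1],0,0],[[0,0,-1],0,0],[[0,0,-0.7],0,0],[[0,0,-0.3],0,0],[[0,0,-0.1],0,0]]' 120; python3 - <<'E'
from pl import *
s=env.observe(); print(s['time_s'],s['position'],s['ft_force'],s['wrist_torque'],s['grip_width'])
E
```

```text
time_s: 19.23
position: [0.4284, 0.4127, 0.089]
tool_rot: [[-0.54, -0.47, 0.698], [-0.555, -0.425, -0.715], [0.633, -0.774, -0.031]]
ft_force: [-0.4, 0.3, -4.1]
grip_width: 0.0224
19.2333 [0.42844075 0.41270877 0.08902231] [-0.39448006  0.27712921 -4.1424117 ] [ 0.53319775 -0.62043204  0.06137091] 0.022408975058736263
```

```bash
python3 -m pendant '[[[0,0,-0.12],0,0],[[0,0,-0.08],0,0]]' 120; python3 - <<'E'
from pl import *
s=env.observe(); print(s['time_s'],s['position'],s['ft_force'],s['wrist_torque'],s['grip_width'])
snap('scene','s9'); plugs('s9')
im=cv2.imread('pics/s9.png');cv2.imwrite('pics/s9c.png',cv2.resize(im[40:130,260:380],None,fx=6,fy=6,interpolation=cv2.INTER_CUBIC))
E
```

```text
time_s: 19.4
position: [0.4292, 0.4141, 0.0858]
tool_rot: [[-0.543, -0.466, 0.699], [-0.558, -0.422, -0.714], [0.628, -0.778, -0.031]]
ft_force: [3.0, 7.5, 9.2]
grip_width: 0.0223
19.4 [0.42918772 0.41407275 0.08580222] [3.01256204 7.47200133 9.19660472] [ 0.03541723  0.0079753  -0.16229831] 0.022296638437104145
[314.4 104.5] 159 mean [0.386  0.3654 0.0185] zmax 0.0231 tray xy [-0.2377  0.5693]
```

View pics/s9c.png

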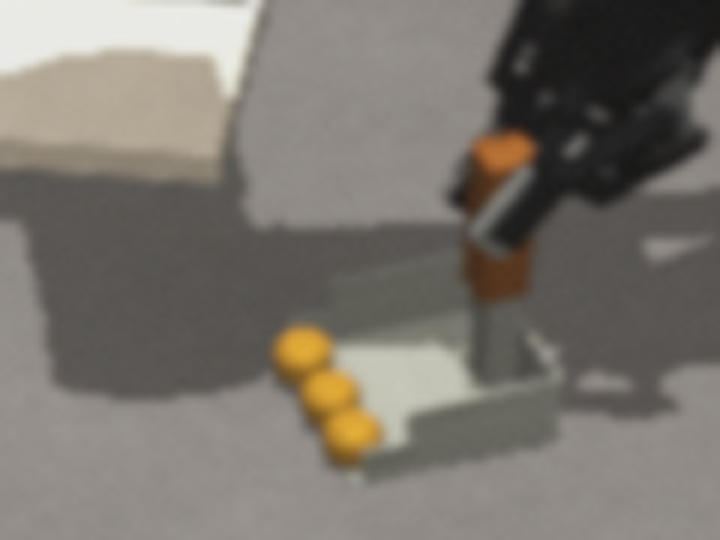

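```bash
python3 -m pendant '[[[0,0,0.02],0,0.5],[[0,0,0],0,0.5],[[0,0,0],0,0.5],[[0.3,0.27,0.5],0,0.5],[[0.6,0.54,1],0,0.5],[[0.6,0.54,1],0,0.5]]' 120; python3 - <<'E'
from pl import *
from sim2 import *
s=env.observe(); print(s['time_s'],s['position'],s['ft_force'],s['grip_width']); rep(s['q'],44.6,'now'); np.save('q.npy',s['q'])
snap('scene','s10'); plugs('s10')
im=cv2.imread('pics/s10.png');cv2.imwrite('pics/s10c.png',cv2.resize(im[0:140,260:400],None,fx=5,fy=5,interpolation=cv2.INTER_CUBIC))
for sh in([1,1,.3],[1,1,.5],[1,1,.8]):
    q=s['q']; print(sh)
    for i in range(36):
        q=step(q,sh,0,.62)
        if i%5==4: rep(q,44.6,i+1)
E
```

```text
time_s: 19.95
position: [0.4733, 0.4545, 0.1616]
tool_rot: [[-0.54, -0.469, 0.699], [-0.556, -0.425, -0.714], [0.632, -0.774, -0.032]]
ft_force: [1.8, 1.3, 0.8]
grip_width: 0.0426
19.95 [0.473 0.454 0.162] [1.842 1.292 0.82 ] 0.04260019252101877
now x [0.472 0.454 0.162] r 0.655 az 43.8 tilt tool x,z [-39.2    1.81] tilt_r -39.2 jawaz -45.6 [ 35.26   56.958  26.43   -6.234 135.492  77.325]
[344.7  64.9] 38 mean [0.44  0.422 0.118] zmax 0.121 tray xy [-0.192  0.633]
[314.9 104.9] 147 mean [0.388 0.365 0.018] zmax 0.0214 tray xy [-0.236  0.57 ]
[1, 1, 0.3]
5 x [0.502 0.488 0.16 ] r 0.7 az 44.2 tilt tool x,z [-35.11   1.79] tilt_r -35.1 jawaz -45.6 [ 35.855  62.318  12.78   -5.348 139.804  77.889]
10 x [0.513 0.504 0.15 ] r 0.719 az 44.5 tilt tool x,z [-29.92   1.8 ] tilt_r -29.9 jawaz -45.6 [ 36.071  62.129  12.78   -3.666 134.918  79.299]
15 x [0.526 0.522 0.141] r 0.741 az 44.8 tilt tool x,z [-24.31   1.83] tilt_r -24.3 jawaz -45.6 [ 36.239  61.992  12.78   -2.188 129.537  80.438]
20 x [0.542 0.541 0.132] r 0.766 az 44.9 tilt tool x,z [-18.3    1.89] tilt_r -18.3 jawaz -45.6 [ 36.373
[... 1818 characters left out ...]
28 ] r 0.688 az 44.8 tilt tool x,z [-24.18   1.92] tilt_r -24.2 jawaz -45.7 [ 35.692  52.19   12.78   -2.75  139.204  79.256]
20 x [0.494 0.495 0.297] r 0.699 az 45.0 tilt tool x,z [-18.32   2.04] tilt_r -18.3 jawaz -45.7 [ 35.668  50.19   12.78   -1.112 135.452  80.393]
25 x [0.504 0.508 0.31 ] r 0.716 az 45.2 tilt tool x,z [-12.05   2.21] tilt_r -12.1 jawaz -45.8 [ 35.64   48.67   12.78    0.458 130.804  81.434]
30 x [0.518 0.524 0.32 ] r 0.737 az 45.3 tilt tool x,z [-5.36  2.41] tilt_r -5.4 jawaz -45.8 [ 35.617  47.552  12.78    1.928 125.324  82.338]
35 x [0.536 0.544 0.329] r 0.763 az 45.4 tilt tool x,z [1.72 2.64] tilt_r 1.7 jawaz -45.8 [ 35.61   46.789  12.78    3.285 119.079  83.084]
```

View pics/s10c.png

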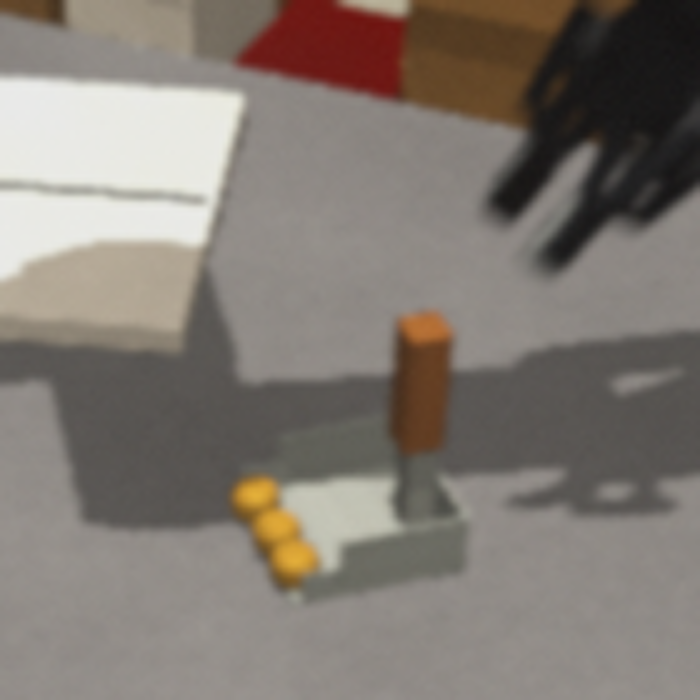

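```bash
python3 -m pendant '[[[1,1,0.5],0,0.5],[[1,1,0.5],0,0.5],[[1,1,0.5],0,0.5],[[1,1,0.5],0,0.5],[[1,1,0.5],0,0.5],[[1,1,0.5],0,0.5],[[1,1,0.5],0,0.5],[[1,1,0.5],0,0.5],[[1,1,0.5],0,0.5],[[1,1,0.5],0,0.5],[[1,1,0.5],0,0.5],[[1,1,0.5],0,0.5]]' && python3 -m pendant '[[[1,1,0.5],0,0.5],[[1,1,0.5],0,0.5],[[1,1,0.5],0,0.5],[[1,1,0.5],0,0.5],[[1,1,0.5],0,0.5],[[1,1,0.5],0,0.5],[[1,1,0.5],0,0.5],[[1,1,0.5],0,0.5],[[1,1,0.5],0,0.5],[[1,1,0.5],0,0.5],[[1,1,0.5],0,0.5],[[1,1,0.5],0,0.5]]'; python3 - <<'E'
from pl import *
from sim2 import *
s=env.observe(); print(s['time_s'],s['position'],s['ft_force'],s['grip_width']); rep(s['q'],44.6,'now'); np.save('q.npy',s['q'])
print(world('scene','s10',[(345,65),(344,64),(346,66)]))
z=np.load('pics/s10.npz');im=z['im'].astype(int)
m=(im[:,:,0]>im[:,:,2]*1.8)&(im[:,:,0]>60)&(im[:,:,1]<im[:,:,0]*.62)
ys,xs=np.nonzero(m[60:95,335:355]);W=world('scene','s10',list(zip(xs+335,ys+60)),0);print(len(W),np.nanmean(W,0),np.nanmin(W,0),np.nanmax(W,0))
top=W[W[:,2]>.118];print(top.mean(0),top.min(0),top.max(0))
E
```

```text
time_s: 21.0
position: [0.5066, 0.4989, 0.1911]
tool_rot: [[-0.616, -0.362, 0.7], [-0.624, -0.317, -0.714], [0.48, -0.876, -0.031]]
ft_force: [-0.1, -0.7, 0.6]
grip_width: 0.0424
time_s: 22.0
position: [0.5333, 0.5336, 0.1979]
tool_rot: [[-0.682, -0.217, 0.699], [-0.679, -0.167, -0.714], [0.272, -0.962, -0.033]]
ft_force: [0.1, -0.3, 0.9]
grip_width: 0.0428
22.0 [0.533 0.534 0.198] [ 0.1   -0.311  0.906] 0.04280050509412891
now x [0.533 0.533 0.198] r 0.754 az 45.0 tilt tool x,z [-15.76   1.91] tilt_r -15.8 jawaz -45.6 [ 36.195  57.137  12.737  -0.49  126.003  81.332]
[[0.441 0.423 0.117]
 [0.437 0.425 0.118]
 [0.445 0.418 0.119]]
38 [0.444 0.416 0.112] [0.433 0.407 0.065] [0.451 0.426 0.121]
[0.442 0.415 0.119] [0.436 0.407 0.118] [0.45  0.421 0.121]
```

```bash
python3 -m pendant '[[[1,1,0.5],0,0.5],[[1,1,0.5],0,0.5],[[1,1,0.5],0,0.5],[[1,1,0.5],0,0.5],[[1,1,0.5],0,0.5],[[1,1,0.5],0,0.5],[[1,1,0.5],0,0.5],[[1,1,0.5],0,0.5],[[1,1,0.5],0,0.5],[[1,1,0.5],0,0.5],[[1,1,0.5],0,0.5],[[-0.4,-0.4,0],0,0.5]]'; python3 - <<'E'
from pl import *
from sim2 import *
s=env.observe(); print(s['time_s'],s['position'],s['ft_force'],s['grip_width']); rep(s['q'],44.6,'now'); np.save('q.npy',s['q'])
E
```

```text
time_s: 23.0
position: [0.559, 0.5638, 0.1977]
tool_rot: [[-0.714, -0.055, 0.698], [-0.699, -0.002, -0.715], [0.041, -0.998, -0.038]]
ft_force: [1.9, 1.4, -0.7]
grip_width: 0.0425
23.0 [0.559 0.564 0.198] [ 1.939  1.412 -0.714] 0.04247152986803527
now x [0.559 0.564 0.198] r 0.794 az 45.2 tilt tool x,z [-2.32  2.15] tilt_r -2.3 jawaz -45.7 [ 36.145  53.21   19.944   1.906 109.444  82.372]
```

```bash
python3 -m pendant '[[[-0.8,-0.95,0],0,0.6],[[-0.8,-0.95,0],0,0.6],[[-0.8,-0.95,0],0,0.6],[[-0.8,-0.95,0],0,0.6],[[-0.8,-0.95,0],0,0.6],[[0,0,-0.5],0,0.6]]'; python3 - <<'E'
from pl import *
from sim2 import *
s=env.observe(); print(s['time_s'],s['position'],s['ft_force'],s['grip_width']); rep(s['q'],44.6,'now'); np.save('q.npy',s['q'])
snap('wrist','w3')
z=np.load('pics/w3.npz');im=z['im'].astype(int)
m=(im[:,:,0]>im[:,:,2]*1.8)&(im[:,:,0]>60)&(im[:,:,1]<im[:,:,0]*.62)
ys,xs=np.nonzero(m);W=world('wrist','w3',list(zip(xs,ys)),0);k=(W[:,2]>.112)&(W[:,2]<.13)&(np.hypot(W[:,0]-.438,W[:,1]-.422)<.04);W=W[k];print(k.sum(),W.mean(0),W.min(0),W.max(0))
E
```

```text
time_s: 23.5
position: [0.4385, 0.4219, 0.1884]
tool_rot: [[-0.714, -0.054, 0.698], [-0.699, -0.002, -0.715], [0.04, -0.999, -0.037]]
ft_force: [1.3, 0.1, 0.9]
grip_width: 0.0511
23.5 [0.439 0.422 0.188] [1.349 0.067 0.85 ] 0.05110918366283184
now x [0.438 0.422 0.188] r 0.608 az 43.9 tilt tool x,z [-2.31  2.1 ] tilt_r -2.3 jawaz -45.7 [32.085 30.558 66.798  1.565 85.352 77.575]
684 [0.444 0.428 0.119] [0.43  0.415 0.112] [0.456 0.44  0.122]
```

View pics/w3.png

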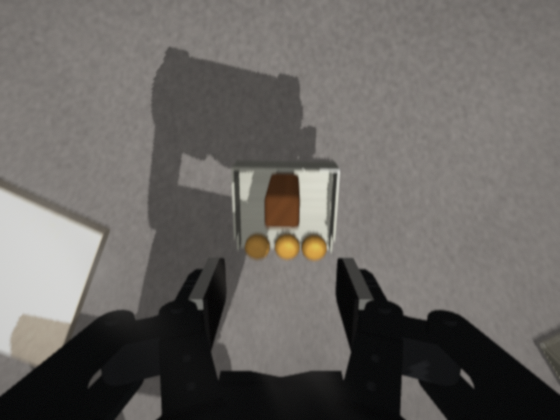

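```bash
python3 -m pendant '[[[0.06,0.12,-0.6],0,0.6],[[0,0,-1],0,0.6],[[0,0,-1],0,0.6],[[0,0,-0.6],0,0.6],[[0,0,-0.3],0,0.6],[[0,0,0],0,0],[[0,0,0],0,0],[[0,0,0],0,0],[[0,0,0],0,0]]' 100; python3 - <<'E'
from pl import *
from sim2 import *
s=env.observe(); print(s['time_s'],s['position'],s['ft_force'],s['wrist_torque'],s['grip_width']); rep(s['q'],44.6,'now'); np.save('q.npy',s['q'])
q=s['q'];t0=-np.nan
x,T=pose(q);tau0=np.arctan2(T[0,1]*np.cos(44.6*D)+T[1,1]*np.sin(44.6*D),-T[2,1])/D
def grip(q):
    x,T=pose(q); g=x-.019*T[:,1]; al=44.6*D; r=g[0]*np.cos(al)+g[1]*np.sin(al); t=T[:,1]
    th=(np.arctan2(t[0]*np.cos(al)+t[1]*np.sin(al),-t[2])/D-tau0)*D
    return np.round([th/D,r, g[2], r-.083*np.cos(th)+.095*np.sin(th), g[2]-.083*np.sin(th)-.095*np.cos(th), -g[0]*np.sin(al)+g[1]*np.cos(al)],3)
for i in range(5): q=step(q,[0,0,1],0,.62)
for i in range(8): q=step(q,[.7,.7,0],0,.62)
print(grip(q),q)
q0=q
for sh in([1,1,.2],[1,1,.4],[1,1,.6]):
    q=q0;print(sh)
    for i in range(30):
        if i%3==0: print(i,'tilt, r_g, z_g, lip r, lip z, lateral',grip(q), q[2:5])
        q=step(q,sh,0,.62)
E
```

```text
time_s: 24.3
position: [0.4448, 0.4292, 0.0821]
tool_rot: [[-0.714, -0.053, 0.698], [-0.699, -0.001, -0.715], [0.039, -0.999, -0.036]]
ft_force: [0.9, 1.1, 3.4]
grip_width: 0.0228
24.3 [0.445 0.429 0.082] [0.862 1.144 3.373] [-0.175 -0.416 -0.005] 0.022845457981123907
now x [0.445 0.429 0.082] r 0.618 az 44.0 tilt tool x,z [-2.21  2.07] tilt_r -2.2 jawaz -45.7 [32.354 37.148 73.284  1.645 72.17  77.435]
[ 1.685  0.812  0.233  0.732  0.135 -0.005] [ 35.342  55.317  12.78    2.134 112.736  81.803]
[1, 1, 0.2]
0 tilt, r_g, z_g, lip r, lip z, lateral [ 1.685  0.812  0.233  0.732  0.135 -0.005] [ 12.78    2.134 112.736]
3 tilt, r_g, z_g, lip r, lip z, lateral [ 5.622  0.837  0.211  0.764  0.108 -0.003] [ 12.78    2.704 107.254]
6 tilt, r_g, z_g, lip r, lip z, lateral [ 9.667  0.862  0.191  0.796  0.084 -0.   ] [ 12.78    3.244 101.777]
9 tilt, r_g, z_g, lip r, lip z, lateral [13.787  0.886  0.175  0.828  0.063  0.001] [12.78   3.766 96.316]
12 tilt, r_g, z_g, lip r, lip z, lateral [17.953  0.909  0.16   0.859  0.044  0.003] [12.78   4.281 90.886]
15 tilt, r_g, z_g, lip r, lip z, lateral [
[... 1994 characters left out ...]
.253  0.805  0.139  0.002] [ 12.78    4.062 100.633]
12 tilt, r_g, z_g, lip r, lip z, lateral [19.43   0.879  0.259  0.832  0.141  0.003] [12.78   4.655 96.238]
15 tilt, r_g, z_g, lip r, lip z, lateral [23.973  0.897  0.265  0.859  0.144  0.005] [12.78   5.233 91.711]
18 tilt, r_g, z_g, lip r, lip z, lateral [28.521  0.915  0.271  0.887  0.148  0.006] [12.78   5.803 87.083]
21 tilt, r_g, z_g, lip r, lip z, lateral [33.052  0.933  0.277  0.915  0.152  0.007] [12.78   6.373 82.388]
24 tilt, r_g, z_g, lip r, lip z, lateral [37.544  0.95   0.284  0.942  0.158  0.008] [12.78   6.949 77.663]
27 tilt, r_g, z_g, lip r, lip z, lateral [41.974  0.967  0.29   0.968  0.164  0.009] [12.78   7.54  72.946]
```

```bash
python3 -m pendant '[[[0,0,0.3],0,0],[[0,0,0.7],0,0],[[0,0,1],0,0],[[0.05,0.05,1],0,0],[[0.15,0.15,0.8],0,0],[[0.3,0.3,0.6],0,0],[[0.45,0.45,0.3],0,0],[[0.6,0.6,0],0,0],[[0.7,0.7,0],0,0],[[0.7,0.7,0],0,0],[[0.7,0.7,0],0,0],[[0.7,0.7,0],0,0]]' 120; python3 - <<'E'
from pl import *
from sim2 import *
s=env.observe(); print(s['time_s'],s['position'],s['ft_force'],s['wrist_torque'],s['grip_width']); rep(s['q'],44.6,'now'); np.save('q.npy',s['q'])
snap('scene','s11'); plugs('s11')
im=cv2.imread('pics/s11.png');cv2.imwrite('pics/s11c.png',cv2.resize(im[0:100,340:480],None,fx=5,fy=5,interpolation=cv2.INTER_CUBIC))
E
```

```text
time_s: 25.3
position: [0.5721, 0.5575, 0.2217]
tool_rot: [[-0.713, -0.056, 0.698], [-0.699, -0.002, -0.715], [0.042, -0.998, -0.038]]
ft_force: [2.0, 1.0, -3.3]
grip_width: 0.0226
25.3 [0.572 0.557 0.222] [ 2.011  0.974 -3.288] [ 0.227 -0.308 -0.015] 0.02263135508040075
now x [0.572 0.557 0.222] r 0.799 az 44.3 tilt tool x,z [-2.39  2.16] tilt_r -2.4 jawaz -45.7 [ 35.226  54.513  13.335   1.929 114.848  81.611]
[386.4  48.6] 79 mean [0.525 0.475 0.157] zmax 0.1609 tray xy [-0.116  0.698]
```

View pics/s11c.png

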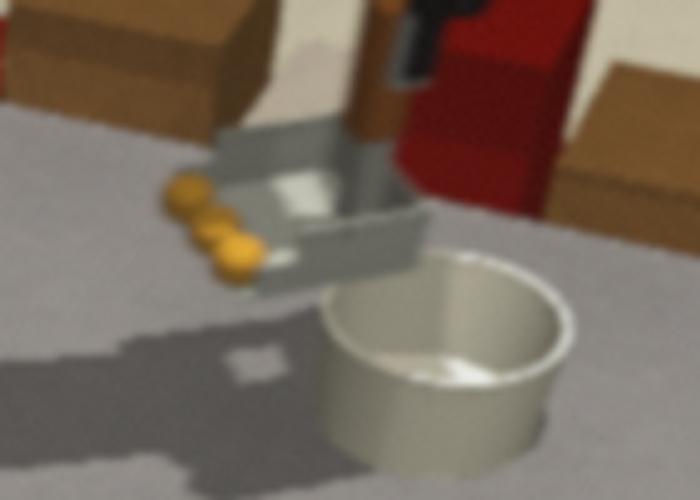

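```bash
cat > gp.py <<'E'
from sim2 import *
TAU0=-2.2
def grip(q):
    x,T=pose(q); g=x-.019*T[:,1]; al=44.6*D; r=g[0]*np.cos(al)+g[1]*np.sin(al); t=T[:,1]
    th=(np.arctan2(t[0]*np.cos(al)+t[1]*np.sin(al),-t[2])/D-TAU0)*D
    return np.round([th/D,r, g[2], r-.083*np.cos(th)+.095*np.sin(th), g[2]-.083*np.sin(th)-.095*np.cos(th), -g[0]*np.sin(al)+g[1]*np.cos(al)],3)
E
python3 -m pendant '[[[0.9,0.9,0.4],0,0],[[1,1,0.4],0,0],[[1,1,0.4],0,0],[[1,1,0.4],0,0],[[1,1,0.4],0,0],[[1,1,0.4],0,0],[[1,1,0.4],0,0],[[1,1,0.4],0,0]]' 120; python3 - <<'E'
from pl import *
from gp import *
s=env.observe(); print(s['time_s'],s['position'],s['ft_force']); print(grip(s['q']),s['q']); np.save('q.npy',s['q'])
snap('scene','s12'); plugs('s12')
im=cv2.imread('pics/s12.png');cv2.imwrite('pics/s12c.png',cv2.resize(im[0:100,340:480],None,fx=5,fy=5,interpolation=cv2.INTER_CUBIC))
E
```

```text
time_s: 26.02
position: [0.6082, 0.6012, 0.2053]
tool_rot: [[-0.712, 0.075, 0.698], [-0.688, 0.126, -0.715], [-0.141, -0.989, -0.038]]
ft_force: [0.5, -0.6, -4.2]
grip_width: 0.0224
26.0167 [0.608 0.601 0.205] [ 0.467 -0.612 -4.175]
[10.354  0.853  0.224  0.788  0.116  0.   ] [ 35.745  56.122  12.73    3.46  103.392  82.588]
[406.4  41.5] 55 mean [0.548 0.581 0.126] zmax 0.1306 tray xy [-0.108  0.806]
[417.1  53.4] 59 mean [0.589 0.54  0.124] zmax 0.128 tray xy [-0.062  0.771]
```

View pics/s12c.png

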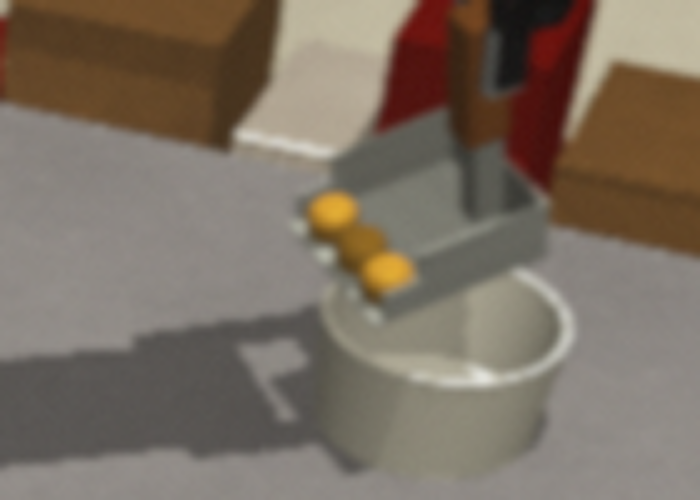

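```bash
python3 -m pendant '[[[1,1,0.4],0,0],[[1,1,0.4],0,0],[[1,1,0.4],0,0],[[1,1,0.4],0,0]]' 120; python3 - <<'E'
from pl import *
from gp import *
s=env.observe(); print(s['time_s'],s['position'],s['ft_force']); print(grip(s['q']),s['q']); np.save('q.npy',s['q'])
snap('scene','s13'); plugs('s13')
im=cv2.imread('pics/s13.png');cv2.imwrite('pics/s13c.png',cv2.resize(im[0:100,340:480],None,fx=5,fy=5,interpolation=cv2.INTER_CUBIC))
E
```

```text
time_s: 26.4
position: [0.6265, 0.6223, 0.1983]
tool_rot: [[-0.702, 0.139, 0.699], [-0.673, 0.19, -0.715], [-0.232, -0.972, -0.039]]
ft_force: [0.4, 0.7, -3.2]
grip_width: 0.0226
26.4 [0.626 0.622 0.198] [ 0.359  0.715 -3.19 ]
[15.652  0.879  0.217  0.825  0.103  0.003] [35.951 56.925 12.736  4.152 97.329 82.866]
[427.9  55.5] 51 mean [0.613 0.562 0.113] zmax 0.116 tray xy [-0.041  0.796]
```

View pics/s13c.png

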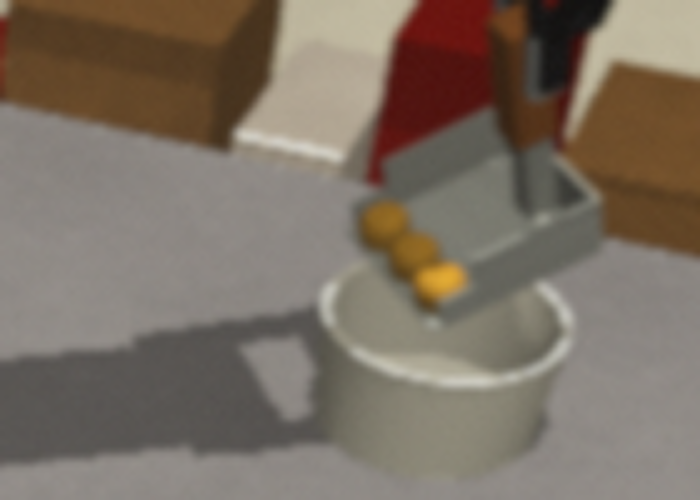

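```bash
python3 -m pendant '[[[1,1,0.5],0,0],[[1,1,0.5],0,0],[[1,1,0.6],0,0],[[1,1,0.6],0,0],[[1,1,0.6],0,0]]' 120; python3 - <<'E'
from pl import *
from gp import *
s=env.observe(); print(s['time_s'],s['position'],s['ft_force']); print(grip(s['q']),s['q']); np.save('q.npy',s['q'])
snap('scene','s14'); plugs('s14')
im=cv2.imread('pics/s14.png');cv2.imwrite('pics/s14c.png',cv2.resize(im[0:100,340:480],None,fx=5,fy=5,interpolation=cv2.INTER_CUBIC))
E
```

```text
time_s: 26.87
position: [0.6451, 0.6439, 0.2096]
tool_rot: [[-0.681, 0.22, 0.699], [-0.646, 0.269, -0.714], [-0.346, -0.937, -0.041]]
ft_force: [0.5, -0.4, -3.6]
grip_width: 0.0227
26.8667 [0.645 0.644 0.21 ] [ 0.548 -0.363 -3.636]
[22.467  0.905  0.228  0.865  0.108  0.005] [36.105 56.756 12.725  5.033 90.749 83.098]
[441.2  51.2] 40 mean [0.639 0.589 0.117] zmax 0.1214 tray xy [-0.019  0.826]
```

View pics/s14c.png

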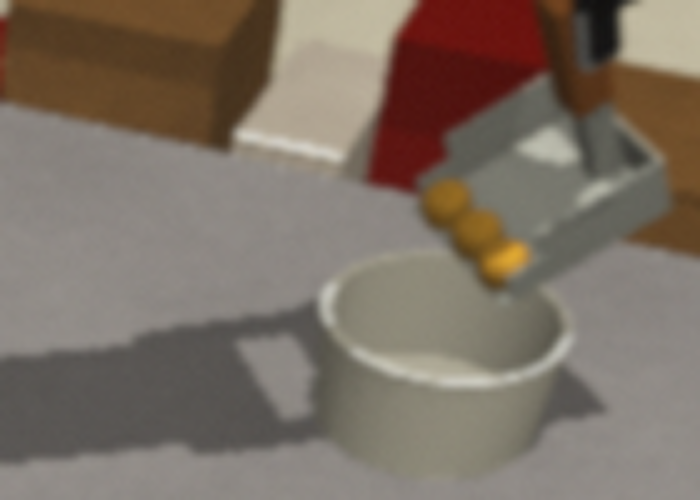

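```bash
python3 -m pendant '[[[1,1,0.8],0,0],[[1,1,0.8],0,0],[[1,1,0.8],0,0],[[1,1,0.8],0,0]]' 120; python3 - <<'E'
from pl import *
from gp import *
s=env.observe(); print(s['time_s'],s['position'],s['ft_force']); print(grip(s['q']),s['q']); np.save('q.npy',s['q'])
snap('scene','s15'); plugs('s15')
im=cv2.imread('pics/s15.png');cv2.imwrite('pics/s15c.png',cv2.resize(im[0:100,340:480],None,fx=5,fy=5,interpolation=cv2.INTER_CUBIC))
for sh in([1,1,.8],[1,1,1]):
    q=s['q']
    for i in range(12):
        q=step(q,sh,0,.62)
        if i%3==2: print(grip(q))
E
```

```text
time_s: 27.25
position: [0.6544, 0.6551, 0.2391]
tool_rot: [[-0.657, 0.283, 0.699], [-0.617, 0.331, -0.714], [-0.433, -0.9, -0.042]]
ft_force: [1.2, 0.4, -4.3]
grip_width: 0.0225
27.25 [0.654 0.655 0.239] [ 1.192  0.39  -4.28 ]
[27.918  0.918  0.256  0.889  0.134  0.006] [36.133 55.353 12.711  5.751 86.759 83.242]
[448.8  40.6] 48 mean [0.65  0.603 0.142] zmax 0.1471 tray xy [-0.011  0.842]
[32.687  0.93   0.279  0.912  0.154  0.007]
[37.427  0.943  0.299  0.935  0.173  0.008]
[42.121  0.955  0.318  0.957  0.192  0.009]
[46.745  0.967  0.336  0.98   0.21   0.01 ]
[32.932  0.925  0.293  0.907  0.168  0.007]
[37.943  0.933  0.325  0.926  0.199  0.008]
[42.932  0.941  0.354  0.945  0.228  0.009]
[47.87   0.949  0.381  0.964  0.256  0.01 ]
```

View pics/s15c.png

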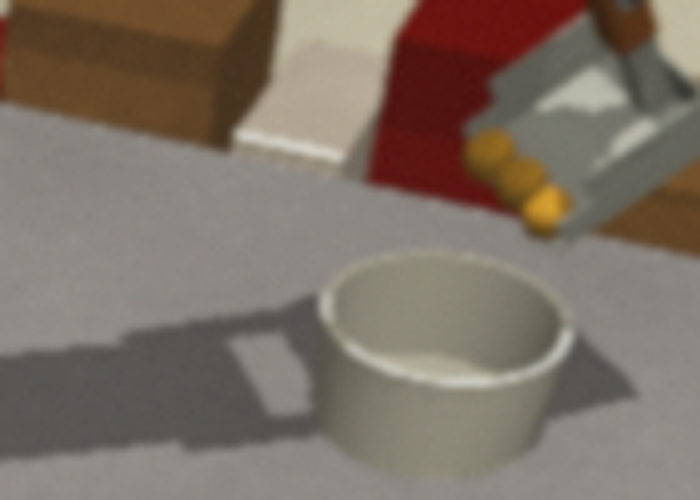

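```bash
python3 -m pendant '[[[-0.1,-0.1,-0.8],0,0],[[-0.4,-0.4,-0.4],0,0],[[0,0,0],0,0],[[0,0,0],0,0]]' 120; python3 - <<'E'
from pl import *
from gp import *
s=env.observe(); print(s['time_s'],s['position'],s['ft_force']); print(grip(s['q']),s['q']); np.save('q.npy',s['q'])
snap('scene','s16'); plugs('s16')
im=cv2.imread('pics/s16.png');cv2.imwrite('pics/s16c.png',cv2.resize(im[0:100,340:480],None,fx=5,fy=5,interpolation=cv2.INTER_CUBIC))
E
```

```text
time_s: 27.63
position: [0.6387, 0.6395, 0.2014]
tool_rot: [[-0.658, 0.28, 0.699], [-0.619, 0.328, -0.714], [-0.429, -0.902, -0.043]]
ft_force: [0.3, 0.4, -0.2]
grip_width: 0.0226
27.6333 [0.639 0.64  0.201] [ 0.27   0.373 -0.209]
[27.634  0.896  0.219  0.867  0.096  0.006] [35.894 51.48  26.987  5.99  76.717 81.962]
```

View pics/s16c.png

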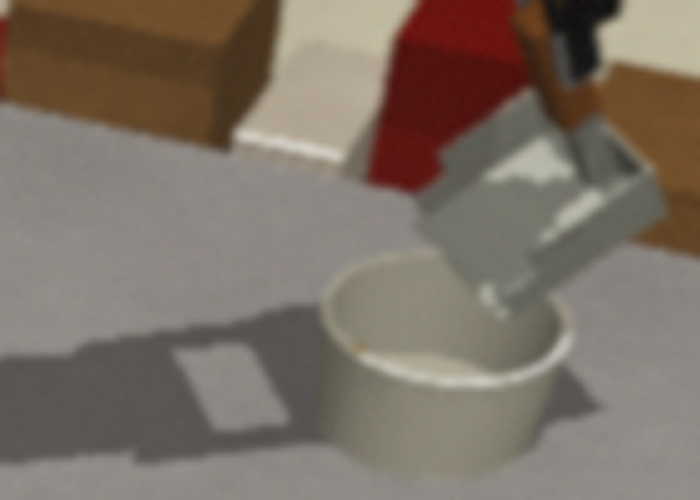

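```bash
python3 -m pendant '[[[-0.5,-0.5,0.5],0,0],[[-0.8,-0.8,0.7],0,0],[[-1,-1,0.5],0,0]]' 120; python3 - <<'E'
from pl import *
from gp import *
s=env.observe(); print(s['time_s'],s['position']); print(grip(s['q']),s['q']); np.save('q.npy',s['q'])
snap('wrist','w4');snap('scene','s17')
im=cv2.imread('pics/s17.png');cv2.imwrite('pics/s17c.png',cv2.resize(im[0:140,300:500],None,fx=4,fy=4,interpolation=cv2.INTER_CUBIC))
E
```

```text
time_s: 27.93
position: [0.5741, 0.5741, 0.2561]
tool_rot: [[-0.654, 0.288, 0.699], [-0.616, 0.333, -0.714], [-0.438, -0.898, -0.041]]
ft_force: [1.6, 0.3, -0.6]
grip_width: 0.0226
27.9333 [0.574 0.574 0.256]
[28.252  0.804  0.273  0.776  0.15   0.005] [34.638 37.84  46.354  6.751 70.541 79.943]
```

View pics/w4.png

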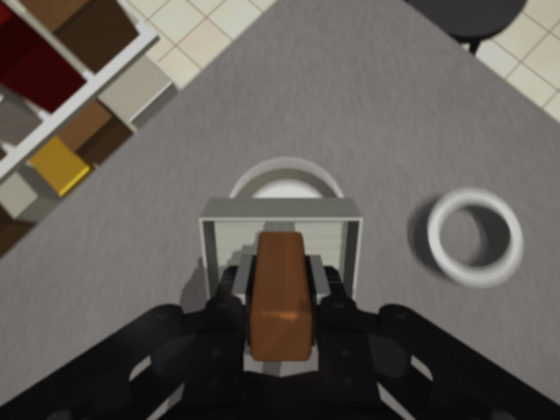

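View pics/s17c.png

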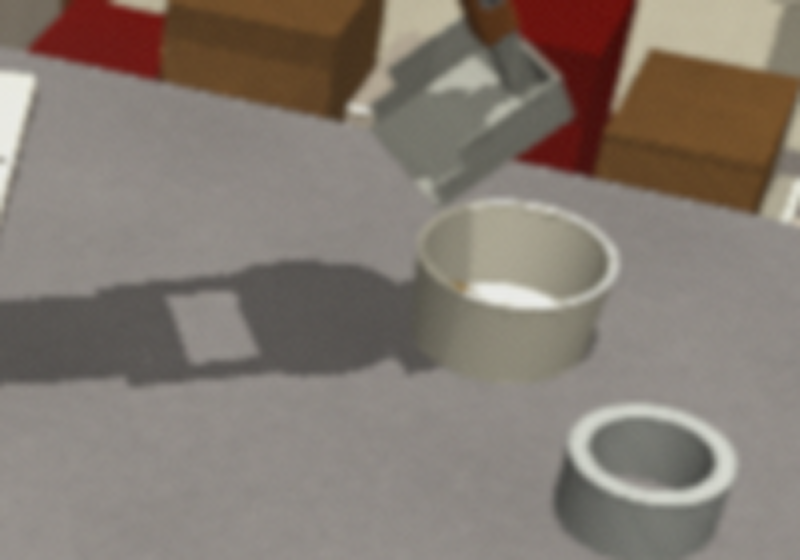

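```bash
python3 -m pendant '[[[-0.3,-0.6,0.3],0,0],[[-0.3,-1,0.3],0,0],[[-0.3,-1,0.3],0,0],[[-0.2,-1,0.3],0,0]]' 120; python3 - <<'E'
from pl import *
from gp import *
s=env.observe(); print(s['time_s'],s['position']);
snap('wrist','w5')
E
```

```text
time_s: 28.37
position: [0.5406, 0.4654, 0.2917]
tool_rot: [[-0.654, 0.287, 0.7], [-0.617, 0.332, -0.713], [-0.437, -0.899, -0.04]]
ft_force: [0.8, -1.1, -2.0]
grip_width: 0.0227
28.3667 [0.541 0.465 0.292]
```

View pics/w5.png

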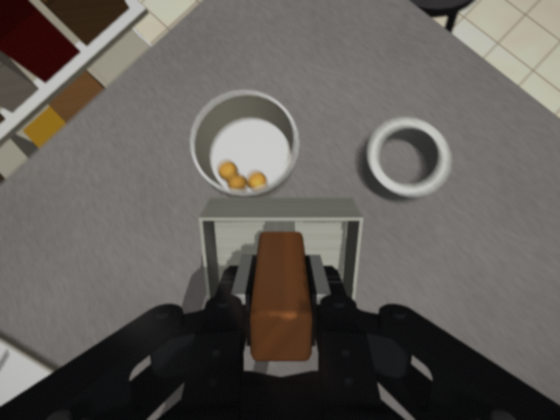

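```bash
python3 -m pendant '[[[0,-1,-0.1],-0.88,0],[[0,-1,-0.1],-0.88,0],[[0,-1,-0.1],-0.88,0],[[0,-1,-0.1],-0.88,0],[[0,-1,-0.1],-0.88,0],[[0,-1,-0.1],-0.88,0],[[0,-1,-0.1],-0.88,0],[[0,-1,-0.1],-0.88,0],[[0,-1,-0.1],-0.88,0],[[0,-1,-0.1],-0.88,0],[[0,-1,-0.1],-0.88,0],[[0,-1,-0.1],-0.88,0]]' 120 && python3 -m pendant '[[[0.04,-1,-0.1],0,0],[[0.04,-1,-0.1],0,0],[[0.04,-1,-0.1],0,0],[[0.04,-1,-0.1],0,0],[[0.04,-1,-0.1],0,0],[[0.04,-1,-0.1],0,0],[[0.04,-1,-0.1],0,0],[[0.04,-1,-0.1],0,0],[[0.04,-1,-0.1],0,0],[[0.04,-1,-0.1],0,0],[[0.04,-0.6,-0.1],0,0],[[0,0,0],0,0]]' 120; python3 - <<'E'
from pl import *
from gp import *
s=env.observe(); print(s['time_s'],s['position']); rep(s['q'],-8.2)
snap('scene','s18')
im=cv2.imread('pics/s18.png');cv2.imwrite('pics/s18c.png',cv2.resize(im[160:380,160:360],None,fx=3,fy=3))
E
```

```text
time_s: 29.42
position: [0.5426, 0.1037, 0.2553]
tool_rot: [[-0.886, 0.439, -0.15], [0.153, -0.027, -0.988], [-0.437, -0.898, -0.044]]
ft_force: [0.5, -0.2, -2.6]
grip_width: 0.0229
time_s: 30.42
position: [0.5553, -0.2188, 0.2211]
tool_rot: [[-0.887, 0.436, -0.149], [0.151, -0.031, -0.988], [-0.436, -0.899, -0.038]]
ft_force: [-0.2, -0.5, -2.6]
grip_width: 0.0227
30.4167 [ 0.555 -0.219  0.221]
 x [ 0.556 -0.219  0.221] r 0.598 az -21.5 tilt tool x,z [25.84  2.18] tilt_r 25.9 jawaz -98.6 [-39.302  17.697  87.086  17.956  54.886  52.04 ]
```

View pics/s18c.png

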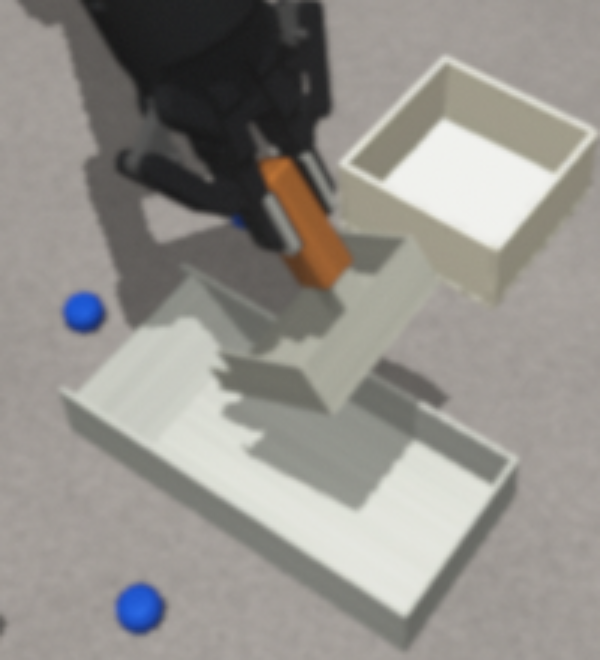

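```bash
python3 -m pendant '[[[0,-0.46,-0.3],0,0],[[0,0,-0.9],0,0],[[0,0,-1],0,0],[[0,0,-0.6],0,0],[[0,0,-0.2],0,0]]' 120; python3 - <<'E'
from pl import *
from gp import *
s=env.observe(); print(s['time_s'],s['position'],s['ft_force']); rep(s['q'],-8.2)
snap('scene','s19')
im=cv2.imread('pics/s19.png');cv2.imwrite('pics/s19c.png',cv2.resize(im[200:380,160:350],None,fx=4,fy=4))
E
```

```text
time_s: 30.88
position: [0.5641, -0.2352, 0.1426]
tool_rot: [[-0.873, 0.463, -0.154], [0.149, -0.048, -0.988], [-0.465, -0.885, -0.028]]
ft_force: [-0.4, 0.4, 0.4]
grip_width: 0.0226
30.8833 [ 0.564 -0.235  0.143] [-0.389  0.399  0.39 ]
 x [ 0.565 -0.235  0.143] r 0.612 az -22.6 tilt tool x,z [27.69  1.58] tilt_r 27.7 jawaz -98.9 [-40.279  23.877  93.053  23.149  41.99   44.55 ]
```

View pics/s19c.png

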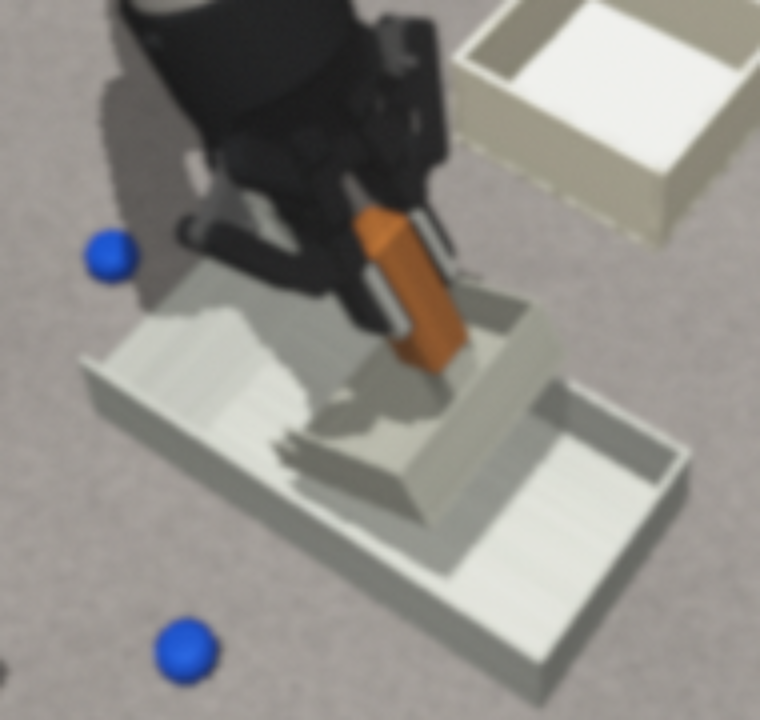

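```bash
python3 -m pendant '[[[0,0,-0.5],0,0],[[0,0,-0.4],0,0],[[0,0,-0.2],0,0]]' 80; python3 - <<'E'
from pl import *
from gp import *
s=env.observe(); print(s['time_s'],s['position'],s['ft_force'],s['wrist_torque']); rep(s['q'],-8.2)
E
```

```text
time_s: 31.18
position: [0.5622, -0.232, 0.1063]
tool_rot: [[-0.878, 0.455, -0.148], [0.145, -0.041, -0.989], [-0.456, -0.889, -0.03]]
ft_force: [14.7, 8.7, 65.6]
grip_width: 0.023
31.1833 [ 0.562 -0.232  0.106] [14.664  8.745 65.632] [ 0.052 -4.66   0.902]
 x [ 0.563 -0.232  0.107] r 0.609 az -22.4 tilt tool x,z [27.14  1.69] tilt_r 27.2 jawaz -98.5 [-40.123  26.72   95.586  25.391  37.618  41.252]
```

```bash
python3 -m pendant '[[[0.1,-0.014,0.15],0,0],[[0.3,-0.043,0],0,0]]' 20; python3 - <<'E'
from pl import *
from gp import *
s=env.observe(); print(s['time_s'],s['position'],s['ft_force'],s['wrist_torque'],s['grip_width']); rep(s['q'],-8.2)
snap('scene','s20')
im=cv2.imread('pics/s20.png');cv2.imwrite('pics/s20c.png',cv2.resize(im[200:380,160:350],None,fx=4,fy=4))
E
```

```text
time_s: 31.35
position: [0.5678, -0.2309, 0.1052]
tool_rot: [[-0.887, 0.439, -0.144], [0.144, -0.033, -0.989], [-0.439, -0.898, -0.034]]
ft_force: [-3.6, -5.7, 0.3]
grip_width: 0.022
31.35 [ 0.568 -0.231  0.105] [-3.556 -5.695  0.328] [-1.577  1.517 -0.081] 0.02201398753910722
 x [ 0.568 -0.231  0.106] r 0.614 az -22.1 tilt tool x,z [26.04  1.95] tilt_r 26.1 jawaz -98.3 [-39.482  27.345  94.073  23.672  39.186  43.321]
```

View pics/s20c.png

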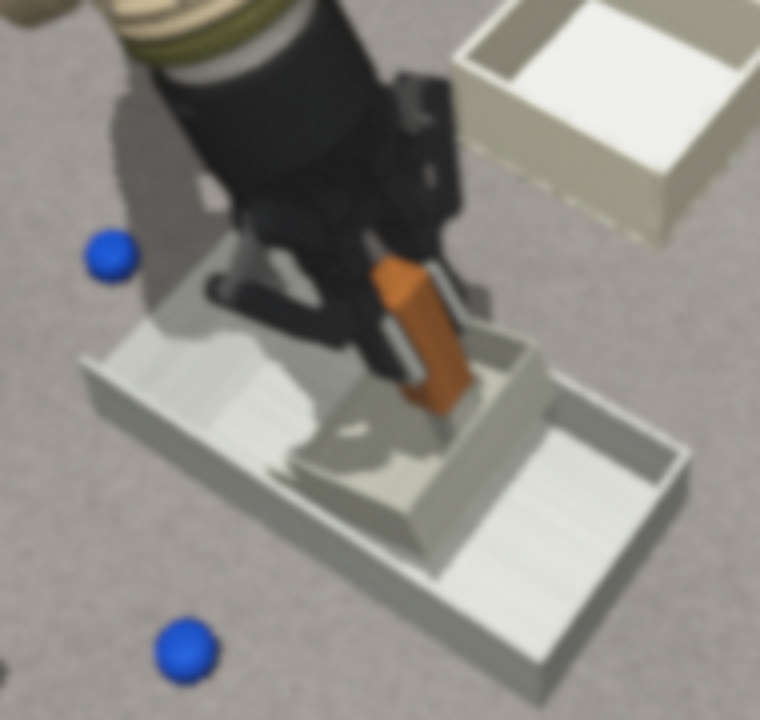

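```bash
python3 -m pendant '[[[0.31,-0.045,-0.13],0,0],[[0.31,-0.045,-0.18],0,0],[[0.31,-0.045,-0.2],0,0],[[0.2,-0.03,-0.2],0,0]]' 20; python3 - <<'E'
from pl import *
from gp import *
s=env.observe(); print(s['time_s'],s['position'],s['ft_force'],s['wrist_torque'],s['grip_width']); rep(s['q'],-8.2)
snap('scene','s21')
im=cv2.imread('pics/s21.png');cv2.imwrite('pics/s21c.png',cv2.resize(im[200:380,160:350],None,fx=4,fy=4))
E
```

```text
time_s: 31.73
position: [0.6035, -0.2362, 0.0838]
tool_rot: [[-0.886, 0.441, -0.145], [0.145, -0.033, -0.989], [-0.441, -0.897, -0.035]]
ft_force: [1.7, 2.4, 24.5]
grip_width: 0.0223
31.7333 [ 0.603 -0.236  0.084] [ 1.676  2.363 24.477] [-0.126 -0.011 -0.142] 0.022288694177713578
 x [ 0.604 -0.236  0.084] r 0.649 az -21.4 tilt tool x,z [26.19  1.98] tilt_r 26.2 jawaz -98.3 [-37.492  31.779  89.92   23.098  38.151  45.553]
```

View pics/s21c.png

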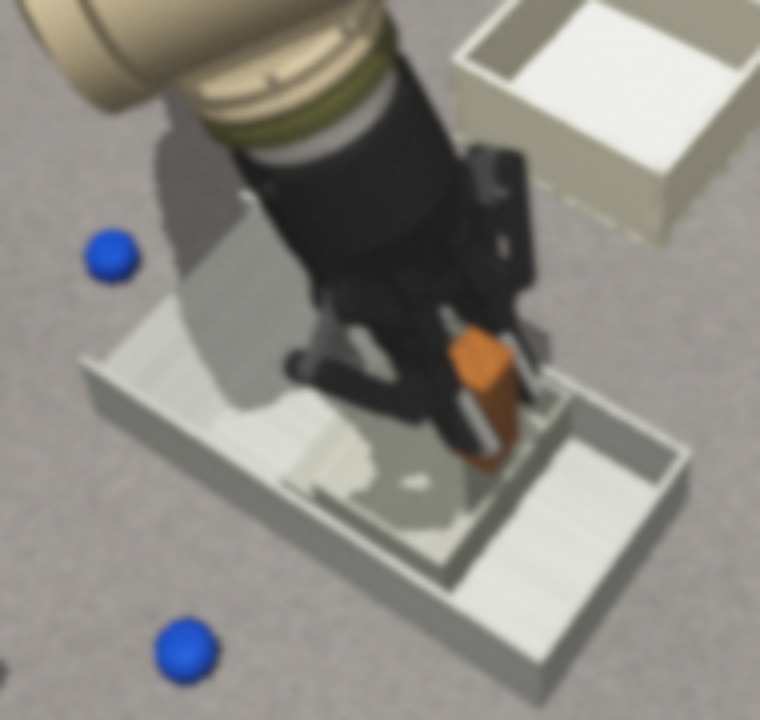

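```bash
python3 -m pendant '[[[0,0,0.1],0,0],[[0,0,0],0,0.45],[[0,0,0],0,0.5],[[0,0,0],0,0.5],[[-0.25,0.02,0.5],0,0.5],[[-0.4,0.03,0.9],0,0.5],[[-0.4,0.03,0.9],0,0.5],[[-0.5,0.03,1],0,0.5],[[-0.8,0.1,1],0,0.5],[[-0.8,0.1,0.6],0,0.5]]' 20; python3 - <<'E'
from pl import *
from gp import *
s=env.observe(); print(s['time_s'],s['position'],s['ft_force'],s['grip_width']); rep(s['q'],-8.2)
snap('scene','s22');snap('top','t22')
im=cv2.imread('pics/s22.png');cv2.imwrite('pics/s22c.png',cv2.resize(im[200:380,160:350],None,fx=4,fy=4))
E
```

```text
time_s: 32.62
position: [0.504, -0.2241, 0.2322]
tool_rot: [[-0.889, 0.435, -0.145], [0.148, -0.027, -0.989], [-0.434, -0.9, -0.04]]
ft_force: [-0.4, -1.0, 0.8]
grip_width: 0.0427
32.6167 [ 0.504 -0.224  0.232] [-0.443 -0.964  0.803] 0.04267170829605162
 x [ 0.505 -0.224  0.232] r 0.553 az -24.0 tilt tool x,z [25.7  2.3] tilt_r 25.7 jawaz -98.3 [-44.172  12.898  91.992  19.844  56.565  46.401]
```

View pics/s22c.png

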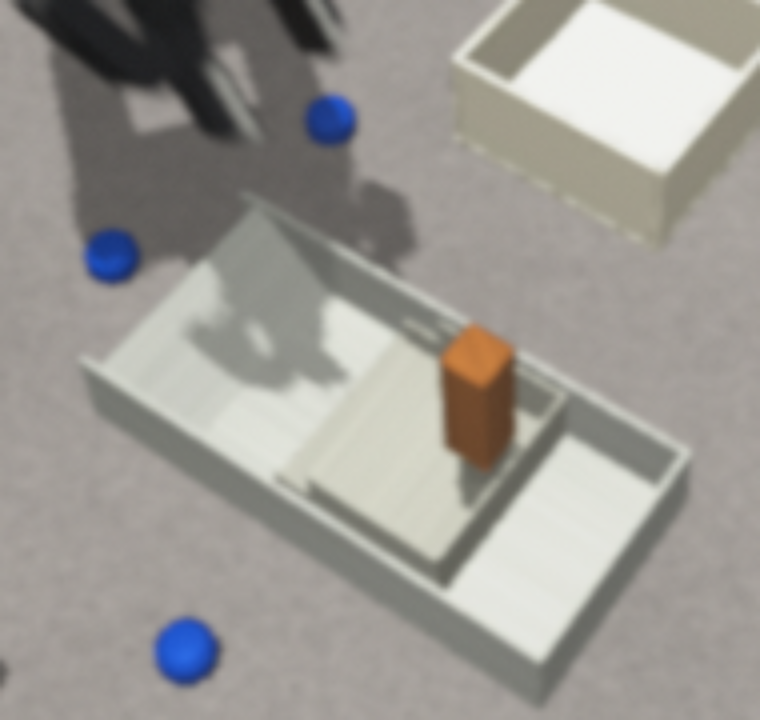

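View pics/t22.png

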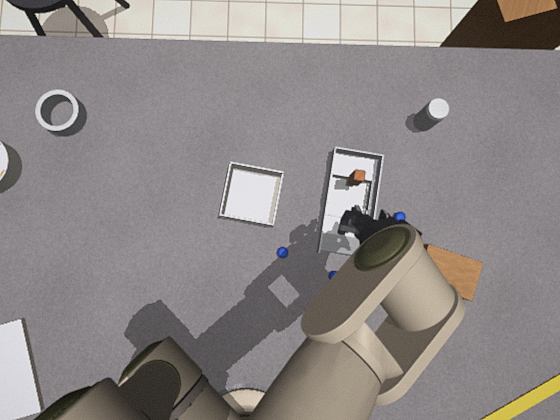

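```bash
python3 -m pendant '[[[0,0,0],0,0.5],[[0,0,0],0,0.5],[[0,0,0],0,0.5]]'; python3 - <<'E'
from pl import *
im=cv2.imread('pics/s22.png');cv2.imwrite('pics/s22d.png',cv2.resize(im[20:120,370:500],None,fx=6,fy=6,interpolation=cv2.INTER_CUBIC))
z=np.load('pics/t22.npz');I=z['im'].astype(int)
m=(I[:,:,0]>I[:,:,2]*1.6)&(I[:,:,0]>80)&(I[:,:,1]<I[:,:,0]*.7)
ys,xs=np.nonzero(m[165:190,345:372]);W=world('top','t22',list(zip(xs+345,ys+165)),0);t=W[W[:,2]>.115];print(len(W),len(t),t.mean(0),t.min(0),t.max(0))
d=t.mean(0)[:2]-[.540,-.232];a=np.deg2rad(-8.2);print('handle tray',d[0]*np.cos(a)+d[1]*np.sin(a),-d[0]*np.sin(a)+d[1]*np.cos(a))
s=env.observe();print(s['time_s'],s['qvel'])
E
```

```text
time_s: 32.97
position: [0.5044, -0.2239, 0.2277]
tool_rot: [[-0.891, 0.43, -0.146], [0.15, -0.024, -0.988], [-0.429, -0.902, -0.043]]
ft_force: [0.7, -1.4, -0.8]
grip_width: 0.0428
103 103 [ 0.58898296 -0.23186133  0.12382905] [ 0.57793426 -0.24322887  0.12026658] [ 0.60015919 -0.22062598  0.12779112]
handle tray 0.048462392951892974 0.007123639093364518
32.9667 [ 0.09472048  0.309336    0.01040816 -0.02109068  0.08852691 -0.18015547]
```

View pics/s22d.png

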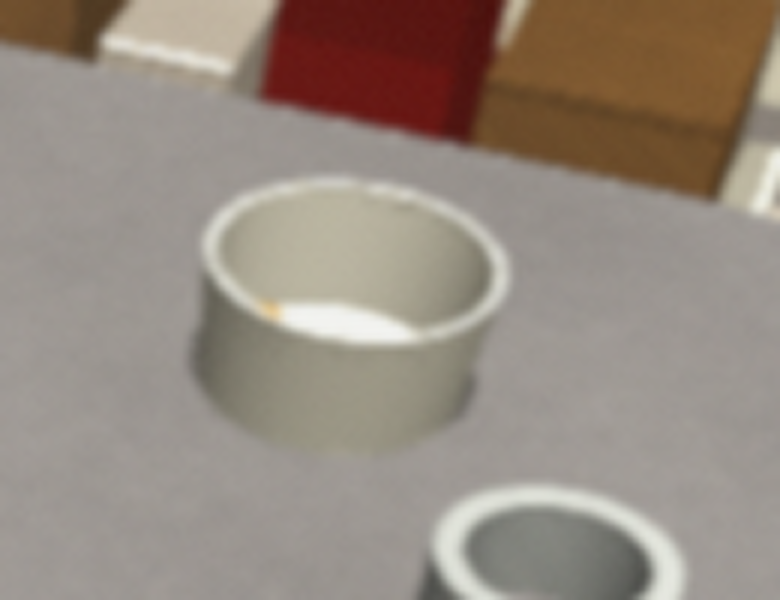

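```bash
python3 - <<'E'
from rig import env
print(env.close_job())
E
```

```text
the job is handed in; nothing more can be done
None
```

The job is done and handed in at about 33 s, well inside the 54 s limit. My last checks showed everything in place, though `close_job` reports no verdict.

**What I did**
- **Tilting:** the pendant only offers shifts and a turn about vertical, so I tilted the tool by pushing it against the limit of its reach, where it leans outward and stays leaned.
- **Tub:** I moved the round tub out to about (0.61, 0.61) m so the scoop could be tipped over it.
- **Scooping:** I took the scoop by its handle, pushed the plugs against the ramp and lifted all three. I then set the loaded scoop down on the counter once to re-grip it at a better angle.
- **Pouring:** the plugs slid out over the tub at about 28 degrees of tilt with a short jerk.
- **Return:** I levelled the scoop against the tray floor at light grip and let go.

**Last checks**
- The wrist picture showed all three plugs inside the upright tub and none on the counter. The last scene picture still showed the tub upright, with a plug visible at its inner edge.
- The scoop stands flat in the tray with its handle top at 124 mm. It sits at about x = 13 mm, y = 7 mm in the tray frame, inside the allowed ranges.
- The square bin is at the same pixels as at the start, and the gripper was open and clear of everything.

**Disagreements**
- When the scoop's lip first touched the tray floor, the wrist force rose briefly to about 65 N, against a limit of 120 N.
- While pushing at the reach limit, joint 3 came within about 0.03 degrees of its range without a reading beyond it.
- The 7 mm sideways position of the scoop is slightly more than the 6 mm the tray walls should allow. I put that down to measurement error.

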